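# Re-pair the closet lights with their remote

## Robot

A 7-joint arm with a two-finger parallel gripper is mounted at the origin on the work surface. World frame = base frame: x ahead of the robot, y to its left, z up, the work surface at z = 0. Lengths are in mm, angles in rad, forces in N, time in s.
With the tool pointing down it reaches from about 425 to 950 mm from the base axis. Payload 4.7 kg.
Tool frame: the origin (TCP) lies midway between the tips of the shut fingers; the grasp point (between the pads) lies 19 mm behind it; z points along the fingers, y is the line along which they close (so a half turn about z gives the same grasp; the last joint's range is limited). The gripper opens to 87 mm and grips with 3 to 60 N. Pads are 19 mm wide; open, the fingers measure 117 mm over their backs; the gripper's body (75 mm by 190 mm) begins 51 mm behind the grasp point.
Start: joints at [1.152, 0.469, -0.049, 1.532, 0.024, 1.141, -0.082], TCP at [256.55, -624.365, 222.573] pointing down, gripper open.
Joint ranges: [-2.59, 2.59], [-0.33, 1.99], [-1.39, 1.29], [0.1, 2.45], [-1.04, 4.18], [0.21, 1.99], [-2.66, 2.66]. Speed limits (rad/s): [2.57, 2.57, 3.14, 3.14, 3.14, 3.14, 3.14].

## Interface

Orientations are given as a unit quaternion [x, y, z, w].
In Python, from rig import arm gives the robot as it stands.
- The arm moves only by the tool servo_tool, never from a script. Its argument "series" is a list of rows, each a list of 7 numbers: the turn, a rotation vector about the tool's x, y, z normalised to -1 to 1, where 1 is 90 degrees, then the shift along the tool's x, y, z normalised to -1 to 1, where 1 is 0.4 m, then the closure, from -1 (fully open) to 1 (shut). A call has 1 to 5 rows; each row is the pose to reach, as a shift and turn from the pose commanded when the call began, along the tool's axes at that moment; what a row does not reach only later rows make up. A row lasts 1/10 s, in which the tool goes at most 50 mm and 8.59 degrees, less where a joint would pass 70% of its speed; a pose out of reach is approached as far as the arm can. A call with a number of a shift or a turn outside -1 to 1 is refused whole. A call with a gripper value outside its range is refused whole. The fingers move at their own pace and stop on an object; "grip_force" is the grip in N (left out, the last holds). Time passes only in rows, so rows that repeat a pose let the fingers close. It gives the time, the measured TCP pose, the force, the opening and the grip force at its end, in the units of the state.
- arm.state(): the state, without advancing time (a new reading comes with each control period).
- arm.grab_frame(name): name is "side" or "top" or "wrist"; returns a dict with "frame" (420x560x3 uint8, red, green, blue), "K" (3x3 intrinsics, pixels), "R" (3x3) and "t" (3): a world point X has camera coordinates R X + t. Camera axes: x right, y down, z forward; pixel columns grow to the right and rows downward; lengths in mm; the calibration is good to about 2 mm. A picture is of the moment at which its call begins. There is no depth.
- arm.close_job(): hands the job in; it is judged then, once.
Trained networks look in a picture, given as the dict that the camera call returned (one of the last four; its "shot" number tells which), for a name from the list of things; names that differ only in an ending like _2 or _b are one class to them, and where a whole thing is asked for, a point or a joint stands for the part that bears it (a point fixed in the world has none). Each returns a list of dicts, best first, with "confidence" (0 to 1); they miss things now and then, are a little off and sometimes report something else, mostly with a low value. They report only what shows in the picture. A call takes as long as a camera call. They do not tell look-alikes from the thing itself.
- arm.masks_of(picture, label): "mask" (420x560 bool, what is visible of it) and "box" ([centre column, centre row, width, height] in pixels, round what is visible of it).
- arm.place_of(picture, label): "pixel" ([row, column] in pixels: a listed point, or the origin of a listed thing).
The state is a dict: "time_s": time; "joints": joint angles; "qd": joint speeds; "tau": joint torques, N m; "ee_pos": TCP position; "orientation": TCP orientation; "contact_force": force on the tool from outside, world axes, zero at the start; "moment": the same for the moment, N m; "grip_width": finger opening in mm; "gripper_force": force on a finger pad.
Only numpy, scipy, OpenCV 4.12 (cv2) and the standard library are available. Lean on these libraries where they do the work, as an engineer would, in place of code of your own. Each camera call takes 0.05 s, during which the arm holds its last target. There are 200 camera calls.

## Task

Re-pair the little square lights with their remote: holding the stylus, press each light's recessed reset button right down and keep it down for two seconds, in the order red, yellow, blue (one of them may be missing), and once all are reset, hold the remote so that its beam rests on each light's lens from about 10 cm away, steady for two seconds, again in the order red, yellow, blue. Finish with every light lying flat, lens up, in the black tray, the stylus hanging upright in its stand and the remote lying on its cradle, and leave the bowl, bottle and shoehorn where they are.

Things in the scene. Friction and masses are not known exactly. Their poses are not given: they have to be found in the camera images.
- red_light: red square plastic lamp tile, loose, 60 x 60 mm, body 26 mm high, 0.15 kg; origin at the centre of its underside, z up. A white domed lens (26 mm across, 6 mm high) stands on its top, centred 13 mm towards its +x side; a 12 x 12 mm recess, 16 mm towards its -x side, holds the reset button. May be absent
- red_button_face (a point): centre of the red light's button face when not pressed: 6 mm below the light's top face, 20 mm above its underside; the button is round, 9 mm across, in the 12 mm square recess
- red_button (a joint): travel of the red light's reset button: 0 released, 0.005 m fully down; springs back; starts to move at 1.6 N, fully down at 3.6 N
- red_lens (a point): top of the red light's lens dome, 32 mm above the light's underside
- yellow_light: yellow square plastic lamp tile, loose, 60 x 60 mm, body 26 mm high, 0.15 kg; origin at the centre of its underside, z up. A white domed lens (26 mm across, 6 mm high) stands on its top, centred 13 mm towards its +x side; a 12 x 12 mm recess, 16 mm towards its -x side, holds the reset button. May be absent
- yellow_button_face (a point): centre of the yellow light's button face when not pressed: 6 mm below the light's top face, 20 mm above its underside; the button is round, 9 mm across, in the 12 mm square recess
- yellow_button (a joint): travel of the yellow light's reset button: 0 released, 0.005 m fully down; springs back; starts to move at 1.6 N, fully down at 3.6 N
- yellow_lens (a point): top of the yellow light's lens dome, 32 mm above the light's underside
- blue_light: blue square plastic lamp tile, loose, 60 x 60 mm, body 26 mm high, 0.15 kg; origin at the centre of its underside, z up. A white domed lens (26 mm across, 6 mm high) stands on its top, centred 13 mm towards its +x side; a 12 x 12 mm recess, 16 mm towards its -x side, holds the reset button. May be absent
- blue_button_face (a point): centre of the blue light's button face when not pressed: 6 mm below the light's top face, 20 mm above its underside; the button is round, 9 mm across, in the 12 mm square recess
- blue_button (a joint): travel of the blue light's reset button: 0 released, 0.005 m fully down; springs back; starts to move at 1.6 N, fully down at 3.6 N
- blue_lens (a point): top of the blue light's lens dome, 32 mm above the light's underside
- stylus: upright reset stylus, loose, 50 g; origin at the lower end of its tip, z up along it. Steel tip 5 mm across from 0 to 15 mm, shank 12 mm across to 40 mm, brass collar 26 mm across from 40 to 44 mm, black square handle 14 x 14 mm (sides along its x and y) from 44 to 82 mm. It hangs by its collar in the stand
- stylus_stand: white ceramic block 56 x 56 x 48 mm, fixed; origin at the centre of its underside. An 18 mm square hole goes through its middle from above; the stylus stands in it with the collar resting on the top face, tip 8 mm above the dresser top
- remote: white remote control, loose, 96 g: handle bar 110 (x) x 20 (y) x 16 (z) mm, origin at the bar's centre, z up; a black nose 14 mm thick is bent down at 45 degrees from its +x end
- remote_nose: the remote's nose, rigid with it: origin at the emitter at the nose's end (73 mm ahead of and 18 mm below the bar's centre, in the remote's frame), its x axis is the beam, 45 degrees below the remote's +x
- remote_cradle: dark wood cradle, fixed; origin at the centre of its underside (base 90 x 56 x 8 mm). Two forked posts at x = -30 and +30 mm, each 12 mm thick (x) and 36 mm wide (y), bear the bar's underside at a height of 35 mm between prongs 24 mm apart that rise to 44 mm; the bar lies along the cradle's x with its centre 43 mm above the dresser top. Between the posts there are 48 mm free for the fingers
- tray: shallow black plastic tray, fixed, 280 (x) x 110 (y) mm outside, walls 4 mm thick, rim 13 mm above the dresser top, floor 5 mm thick; origin at the centre of its underside; room for three lights side by side along its x
- bowl: turquoise ceramic bowl, 110 mm across, 50 mm high; origin under its centre; bystander
- dropper_bottle: amber glass dropper bottle, 36 mm across, 100 mm high; origin under its centre; bystander
- shoehorn: stainless steel shoehorn lying flat, about 208 x 36 x 5 mm, long along its x (from -118 to +90 mm); origin on its underside; bystander
Not all that is in view belongs to the job. Of the things like the blue_light, leave any that is orange; of the rest the larger one is meant. Several things look just like the red_light: the one meant starts farthest to the robot's right.

How it is judged (in metres and radians):
On the way, in this order (a step that is already met when the one before it is completed fails the run):
1. the red light's reset button is pressed right down with the stylus for two seconds (value of joint red_button above 0.0038 m and contact force between stylus and red_light above 0.5 N), for 2 s.
2. the yellow light's reset button is pressed right down with the stylus for two seconds (value of joint yellow_button above 0.0038 m and contact force between stylus and yellow_light above 0.5 N), for 2 s.
3. the blue light's reset button is pressed right down with the stylus for two seconds (value of joint blue_button above 0.0038 m and contact force between stylus and blue_light above 0.5 N), for 2 s.
4. the remote's beam rests steadily on the red light's lens (beam line within 13 mm of its top, emitter 50 to 170 mm away) for two seconds (x of red_lens in the frame of remote_nose between 0.05 and 0.17 m and y of red_lens in the frame of remote_nose between -0.013 and 0.013 m and z of red_lens in the frame of remote_nose between -0.013 and 0.013 m), for 2 s.
5. the remote's beam rests steadily on the yellow light's lens (beam line within 13 mm of its top, emitter 50 to 170 mm away) for two seconds (x of yellow_lens in the frame of remote_nose between 0.05 and 0.17 m and y of yellow_lens in the frame of remote_nose between -0.013 and 0.013 m and z of yellow_lens in the frame of remote_nose between -0.013 and 0.013 m), for 2 s.
6. the remote's beam rests steadily on the blue light's lens (beam line within 13 mm of its top, emitter 50 to 170 mm away) for two seconds (x of blue_lens in the frame of remote_nose between 0.05 and 0.17 m and y of blue_lens in the frame of remote_nose between -0.013 and 0.013 m and z of blue_lens in the frame of remote_nose between -0.013 and 0.013 m), for 2 s.
At the end, for the whole second after the job is handed in: Every light present lies flat and at rest on the tray's floor, lens up (tilt under 0.06 rad); the stylus hangs upright in its stand with the collar on the top face (within 4 mm in height); the remote lies at rest in both forks of its cradle, centred within 15 mm along it (x of red_light in the frame of tray between -0.125 and 0.125 m and y of red_light in the frame of tray between -0.045 and 0.045 m and z of each of red_light, yellow_light, blue_light in the frame of tray below 0.009 m and angle between each of red_light, yellow_light, blue_light's own z axis and vertical below 0.06 rad and linear speed of each of red_light, yellow_light, blue_light, stylus, remote below 0.02 m/s and x of yellow_light in the frame of tray between -0.125 and 0.125 m and y of yellow_light in the frame of tray between -0.045 and 0.045 m and x of blue_light in the frame of tray between -0.125 and 0.125 m and y of blue_light in the frame of tray between -0.045 and 0.045 m and horizontal distance between stylus and stylus_stand below 0.008 m and angle between stylus's own z axis and vertical below 0.1 rad and z of stylus in the frame of stylus_stand between 0.004 and 0.012 m and x of remote in the frame of remote_cradle between -0.015 and 0.015 m and y of remote in the frame of remote_cradle between -0.006 and 0.006 m and z of remote in the frame of remote_cradle between 0.039 and 0.047 m and angle between remote's own z axis and vertical below 0.08 rad and angle between the x axis of remote and the x axis of remote_cradle, either way round below 0.2 rad); the robot touches nothing.
It fails at once if the bowl is moved more than 25 mm or tipped over (distance of bowl from where it was at the start of the episode above 0.025 m or angle between bowl's own z axis and vertical above 0.4 rad).
It fails at once if the dropper bottle is moved more than 25 mm or tipped over (distance of dropper_bottle from where it was at the start of the episode above 0.025 m or angle between dropper_bottle's own z axis and vertical above 0.4 rad).
It fails at once if the shoehorn is moved more than 25 mm or tipped over (distance of shoehorn from where it was at the start of the episode above 0.025 m or angle between shoehorn's own z axis and vertical above 0.4 rad).
Of red_light, yellow_light, blue_light only 2 to 3 are there at a start; the rules pass over those that are not, and their reading is None.
At some moment in a run one of red_light, yellow_light, blue_light may be knocked a few centimetres aside while the robot is not near it.
It also fails if it takes over 210 s, if anything falls off the work surface, if the arm or the gripper's body presses on something with over 40 N, if the wrist force passes 120 N, or if a joint passes its speed limit or range.

## Working session

There is one attempt and no reset: what is moved stays moved. The work goes in short steps, Python scripts to look and compute and a tool call to move; the robot and the scene stay as the last step left them, time stands still between calls to the robot, and variables do not carry over. Pictures are saved under pics/ and viewed, at most 14 in all, crops included, and the job is handed in when it is done.

Besides the shell and the picture viewer there is one more tool, called after "Call:" as name([rows], argument=value, ...), one row to a line, values as JSON. servo_tool: Moves the arm, as the interface text tells. Its arguments: {"type":"object","properties":{"series":{"type":"array"},"grip_force":{"type":"number"}},"required":["series"]}

```bash
ls; mkdir -p pics
cat > h.py <<'E'
import numpy as np, cv2
from rig import arm
from scipy.spatial.transform import Rotation as Ro
def save(p,n): cv2.imwrite('pics/'+n,p['frame'][:,:,::-1])
def ray(p,uv):
    K,R,t=map(np.array,(p['K'],p['R'],p['t']))
    d=R.T@np.linalg.solve(K,[uv[0],uv[1],1.]); return -R.T@t,d/np.linalg.norm(d)
def onz(p,uv,z):
    c,d=ray(p,uv); return c+d*(z-c[2])/d[2]
def tri(a,b):
    (c,d),(e,f)=a,b
    s=np.linalg.lstsq(np.c_[d,-f],e-c,rcond=None)[0]
    P,Q=c+s[0]*d,e+s[1]*f; return (P+Q)/2,np.linalg.norm(P-Q)
def proj(p,X):
    v=np.array(p['K'])@(np.array(p['R'])@np.array(X,float)+np.array(p['t'])); return v[:2]/v[2]
def rowto(pos,R=None):
    "row from current measured pose to the wanted tcp pos, rotation"
    s=arm.state(); R0=Ro.from_quat(s['orientation'])
    d=R0.inv().apply(np.array(pos)-np.array(s['ee_pos']))/400
    r=np.zeros(3) if R is None else (R0.inv()*R).as_rotvec()/(np.pi/2)
    return np.round(np.r_[r,d],4)
def down(yaw):
    "tool z down, tool y axis at angle yaw from world x"
    y=np.array([np.cos(yaw),np.sin(yaw),0]); z=np.array([0,0,-1.]); x=np.cross(y,z)
    return Ro.from_matrix(np.c_[x,y,z])
E
cat > a.py <<'E'
from h import *
s=arm.state(); print({k:np.round(v,3) for k,v in s.items()})
P={n:arm.grab_frame(n) for n in('side','top','wrist')}
for n,p in P.items():
    save(p,n+'0.png'); print(n,np.round(p['K'],1).tolist(),np.round(p['R'],3).tolist(),np.round(p['t']).tolist())
    for l in 'red_light yellow_light blue_light stylus stylus_stand remote remote_nose remote_cradle tray bowl dropper_bottle shoehorn red_lens red_button_face yellow_lens yellow_button_face blue_lens blue_button_face'.split():
        for o in arm.place_of(p,l)[:6]:
            if o['confidence']>.3: r,c=o['pixel'];print(n,l,round(o['confidence'],2),'rc',round(r),round(c),np.round(onz(p,(c,r),30)[:2]))
E
python3 a.py
```

```text
pics
{'time_s': np.float64(0.0), 'joints': array([ 1.152,  0.469, -0.049,  1.534,  0.024,  1.141, -0.082]), 'qd': array([ 0.   , -0.002,  0.001,  0.002,  0.001, -0.   ,  0.001]), 'tau': array([-0.0000e+00, -5.0798e+01, -8.1000e-02, -2.3616e+01, -6.1000e-02,
        3.8000e-02,  0.0000e+00]), 'ee_pos': array([ 256.256, -623.807,  221.475]), 'orientation': array([ 0.981,  0.194, -0.   , -0.001]), 'contact_force': array([ 0.32 ,  0.297, -0.38 ]), 'moment': array([-0.003,  0.036,  0.016]), 'gripper_force': np.float64(0.0), 'grip_width': np.float64(86.837)}
side [[482.5, 0.0, 283.5], [0.0, 482.5, 208.5], [0.0, 0.0, 1.0]] [[0.946, -0.324, -0.015], [-0.182, -0.493, -0.85], [0.268, 0.807, -0.526]] [-587.0, 158.0, 884.0]
side red_light 0.94 rc 186 356 [828.  72.]
side red_light 0.63 rc 198 225 [521. 123.]
side red_light 0.61 rc 240 293 [611. -85.]
side yellow_light 0.31 rc 227 301 [642. -48.]
side blue_light 0.97 rc 246 161 [359. -16.]
side blue_light 0.84 rc 225 214 [474.  22.]
side blue_light 0.6 rc 208 178 [414. 120.]
side stylus 0.77 rc 291 339 [ 635. -255.]
side stylus 0.38 rc 339 373 [ 
[... 2342 characters left out ...]
14 236 [836. 111.]
top red_button_face 0.62 rc 261 407 [ 446. -349.]
top red_button_face 0.56 rc 226 205 [527. 182.]
top yellow_lens 0.94 rc 252 325 [ 464. -134.]
top yellow_lens 0.64 rc 261 408 [ 446. -351.]
top yellow_button_face 0.65 rc 265 326 [ 431. -138.]
top blue_lens 0.96 rc 256 248 [450.  66.]
top blue_lens 0.91 rc 298 261 [343.  29.]
top blue_lens 0.75 rc 266 206 [421. 175.]
top blue_button_face 0.71 rc 244 248 [482.  66.]
top blue_button_face 0.64 rc 289 258 [366.  39.]
top blue_button_face 0.57 rc 260 216 [437. 151.]
wrist [[342.6, 0.0, 283.3], [0.0, 342.6, 211.4], [0.0, 0.0, 1.0]] [[0.379, -0.925, -0.001], [-0.882, -0.361, 0.301], [-0.279, -0.113, -0.954]] [-674.0, -37.0, 392.0]
```

Run:
```python
import cv2
a=cv2.imread('pics/top0.png')[70:340,100:480]; cv2.imwrite('pics/topc.png',cv2.resize(a,None,fx=2.1,fy=2.1,interpolation=cv2.INTER_CUBIC))
```

```text
(no output)
```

View pics/topc.png

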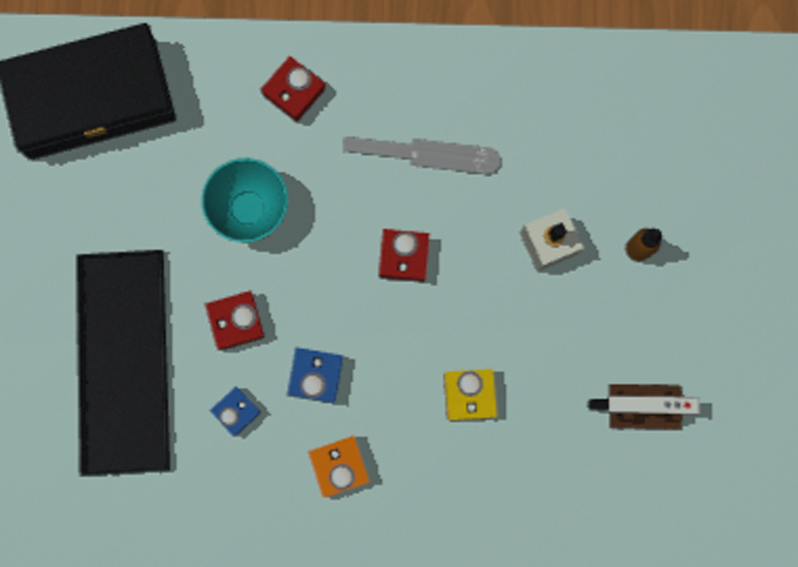

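View pics/side0.png

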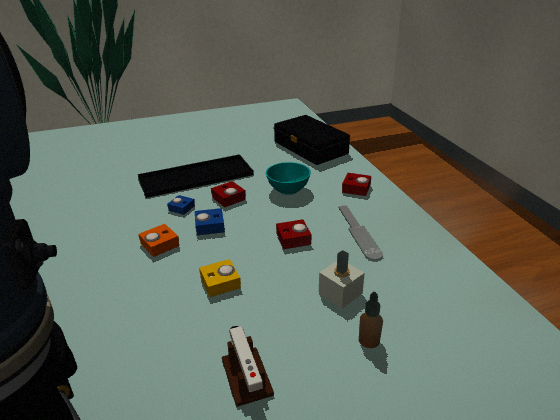

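The crop of the top view shows three red tiles at top pixels (col,row) (240,113), (292,192) and (210,223). The one meant is (292,192), which is farthest to the robot's right. Of the blue-like tiles, (261,293) is orange and is left alone, (212,265) is small, and (249,252) is the larger, so that is the one meant. Yellow is at (324,257), the stand at (362,183), the remote at (405,263) and the tray at (160,243). The side view agrees with this.

First I move over the stylus stand.

Call:
servo_tool([
  [0,0,0,0.4,-0.19,-0.02,-1],
  [0,0,0,0.4,-0.19,-0.02,-1],
  [0,0,0,0.4,-0.19,-0.02,-1],
  [0,0,0,0.4,-0.19,-0.02,-1],
  [0,0,0,0.4,-0.19,-0.02,-1],
], grip_force=30)

```text
time_s: 3.35
ee_pos: [380.7, -488.6, 231.2]
orientation: [0.98, 0.198, 0.002, -0.0]
contact_force: [-0.0, 0.2, -0.2]
grip_width: 87.1
gripper_force: 0.0
```

Call:
servo_tool([
  [0,0,0,0.4,-0.19,-0.02,-1],
  [0,0,0,0.4,-0.19,-0.02,-1],
  [0,0,0,0.4,-0.19,-0.02,-1],
  [0,0,0,0.4,-0.19,-0.02,-1],
  [0,0,0,0.4,-0.19,-0.02,-1],
])

```text
time_s: 3.85
ee_pos: [498.3, -358.0, 238.9]
orientation: [0.98, 0.197, 0.001, -0.001]
contact_force: [0.9, -0.4, 0.3]
grip_width: 87.4
gripper_force: 0.0
```

Call:
servo_tool([
  [0,0,0,0.4,-0.19,-0.02,-1],
  [0,0,0,0.4,-0.19,-0.02,-1],
  [0,0,0,0.4,-0.19,-0.02,-1],
  [0,0,0,0.4,-0.19,-0.02,-1],
  [0,0,0,0.4,-0.19,-0.02,-1],
])

```text
time_s: 4.35
ee_pos: [616.3, -227.5, 246.4]
orientation: [0.98, 0.197, 0.001, -0.001]
contact_force: [0.8, -0.2, 0.9]
grip_width: 86.9
gripper_force: 0.0
```

Run:
```python
from h import *
p=arm.grab_frame('wrist'); save(p,'w1.png'); c,d=ray(p,(283,211)); print(c,d,arm.state()['ee_pos'],arm.state()['orientation'])
for l in 'stylus stylus_stand'.split():
    for o in arm.place_of(p,l): r,c=o['pixel'];print(l,o['confidence'],r,c,onz(p,(c,r),8))
    for o in arm.masks_of(p,l): print(o['confidence'],o['box'])
```

```text
[ 691.83136685 -196.07310985  409.28556471] [-0.27555067 -0.11314408 -0.95460476] [ 614.40883301 -230.84600681  246.21439089] [ 9.80891713e-01  1.94554363e-01 -1.85006610e-04  1.15166586e-04]
stylus 0.96 150.3 295.9 [ 650.01280229 -229.10729797    8.        ]
0.68 [300.6, 157.4, 26.1, 26.1]
0.43 [24.9, 199.4, 46.3, 72.6]
stylus_stand 0.78 149.5 299.2 [ 652.33304618 -232.28281441    8.        ]
0.9 [299.2, 155.8, 56.0, 62.3]
```

View pics/w1.png

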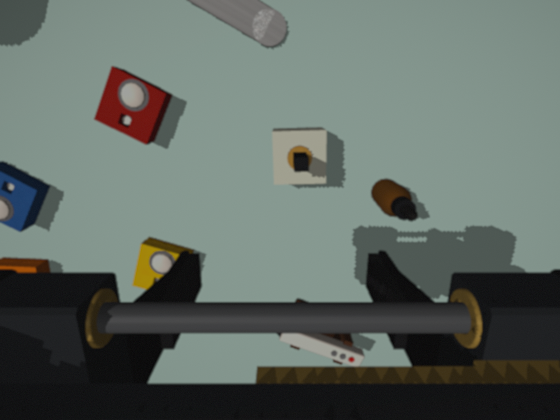

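The wrist view shows the stand at about (299,156) with the handle top at (301,161). Both sit square to the image, so the tool yaw already matches.

```bash
cat > sty.py <<'E'
from h import *
p=arm.grab_frame('wrist'); f=p['frame'].astype(int)
a,b=proj(p,[650,-230,50]).astype(int); print('c',a,b)
w=f[b-50:b+50,a-50:a+50]; x0,y0=a-50,b-50
hm=(w.max(2)<45).astype(np.uint8)
wm=((w.min(2)>135)&(w.max(2)-w.min(2)<40)).astype(np.uint8)
for n,m in(('handle',hm),('stand',wm)):
    for c in sorted(cv2.findContours(m,0,1)[0],key=cv2.contourArea)[::-1][:2]:
        (cx,cy),s,an=cv2.minAreaRect(c); print(n,(cx+x0,cy+y0),s,an,cv2.boundingRect(c))
        for z in (48,71,90): print(z,onz(p,(cx+x0,cy+y0),z).round(1))
        print('corners z48',[onz(p,(q[0]+x0,q[1]+y0),48)[:2].round(0).tolist() for q in cv2.boxPoints(cv2.minAreaRect(c))])
E
python3 sty.py
```

```text
c 292 149
handle (np.float64(295.5), np.float64(154.5)) (17.0, 13.0) 90.0 (47, 47, 14, 18)
48 [ 645.6 -234.8   48. ]
71 [ 648.3 -232.8   71. ]
90 [ 650.6 -231.1   90. ]
corners z48 [[651.0, -225.0], [656.0, -238.0], [640.0, -245.0], [635.0, -232.0]]
stand (np.float64(293.2541313171387), np.float64(151.38623809814453)) (54.4598503112793, 55.1262092590332) 88.26429748535156 (23, 25, 56, 56)
48 [ 647.7 -231.4   48. ]
71 [ 650.3 -229.5   71. ]
90 [ 652.5 -228.    90. ]
corners z48 [[662.0, -194.0], [684.0, -246.0], [633.0, -270.0], [609.0, -216.0]]
stand (np.float64(341.0), np.float64(160.0)) (0.0, 0.0) 0.0 (99, 61, 1, 1)
48 [ 658.2 -281.5   48. ]
71 [ 660.2 -276.5   71. ]
90 [ 661.8 -272.4   90. ]
corners z48 [[658.0, -282.0], [658.0, -282.0], [658.0, -282.0], [658.0, -282.0]]
```

Call:
servo_tool([
  [0,0,0,0.078,0.032,0.2,-1],
  [0,0,0,0.078,0.032,0.26,-1],
  [0,0,0,0.078,0.032,0.26,-1],
  [0,0,0,0.078,0.032,0.26,-1],
  [0,0,0,0.078,0.032,0.26,-1],
])

```text
time_s: 5.15
ee_pos: [648.3, -232.2, 144.8]
orientation: [0.981, 0.193, 0.001, 0.001]
contact_force: [0.1, 0.4, 0.1]
grip_width: 86.8
gripper_force: 0.0
```

```bash
python3 sty.py
python3 - <<'E'
from h import *
p=arm.grab_frame('wrist'); save(p,'w2.png'); s=arm.state(); print(s['ee_pos'],s['orientation'])
print(proj(p,[648,-231,90]),proj(p,[648,-231,48]), proj(p,s['ee_pos']))
for l in ['stylus','stylus_stand']: print([(o['confidence'],o['box']) for o in arm.masks_of(p,l)])
E
```

```text
c 281 209
handle (np.float64(283.0), np.float64(222.5)) (31.0, 18.0) 90.0 (43, 48, 19, 32)
48 [ 640.  -235.5   48. ]
71 [ 647.4 -232.4   71. ]
90 [ 653.5 -229.9   90. ]
corners z48 [[649.0, -224.0], [655.0, -237.0], [630.0, -247.0], [625.0, -234.0]]
stand (np.float64(281.3646049499512), np.float64(211.7610092163086)) (68.20073699951172, 73.1701431274414) 88.36341857910156 (13, 18, 74, 70)
48 [ 647.9 -230.9   48. ]
71 [ 654.6 -228.2   71. ]
90 [ 660.1 -226.    90. ]
corners z48 [[662.0, -194.0], [684.0, -246.0], [633.0, -270.0], [609.0, -215.0]]
stand (np.float64(265.0), np.float64(160.0)) (0.0, 0.0) 0.0 (34, 1, 1, 1)
48 [ 681.3 -203.9   48. ]
71 [ 685.1 -203.6   71. ]
90 [ 688.2 -203.4   90. ]
corners z48 [[681.0, -204.0], [681.0, -204.0], [681.0, -204.0], [681.0, -204.0]]
[ 648.75578992 -232.00574722  145.75698115] [0.98114822 0.19324094 0.0020954  0.00131467]
[281.24850077 230.48047586] [281.34835769 211.98265676] [283.36640513 267.23062463]
[(0.69, [283.6, 218.8, 33.9, 40.2])]
[(0.75, [282.2, 207.6, 74.5, 83.5])]
```

View pics/w2.png

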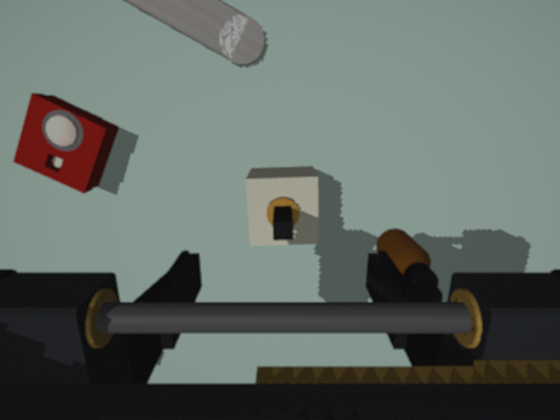

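The stylus handle is centred between the fingers, blob (283,222) with its top at (283,230). The bottle at (405,260) stays clear of the fingers. Descending to grasp.

Call:
servo_tool([
  [0,0,0,0,0,0.1,-1],
  [0,0,0,0,0,0.18,-1],
  [0,0,0,0,0,0.22,-1],
  [0,0,0,0,0,0.22,-1],
  [0,0,0,0,0,0.22,-1],
])

```text
time_s: 5.85
ee_pos: [648.7, -231.3, 56.0]
orientation: [0.981, 0.194, 0.001, 0.001]
contact_force: [-0.0, 0.0, 1.5]
grip_width: 87.0
gripper_force: 0.0
```

Call:
servo_tool([
  [0,0,0,0,0,0,0.3],
  [0,0,0,0,0,0,1],
  [0,0,0,0,0,0,1],
  [0,0,0,0,0,0,1],
  [0,0,0,0,0,0,1],
], grip_force=30)

```text
time_s: 6.35
ee_pos: [647.7, -231.1, 54.8]
orientation: [0.981, 0.194, 0.0, 0.0]
contact_force: [-0.9, 0.0, 1.0]
grip_width: 55.0
gripper_force: 0.0
```

Call:
servo_tool([
  [0,0,0,0,0,0,1],
  [0,0,0,0,0,0,1],
  [0,0,0,0,0,0,1],
  [0,0,0,0,0,0,1],
])

```text
time_s: 6.75
ee_pos: [647.6, -231.0, 54.5]
orientation: [0.981, 0.194, 0.0, 0.0]
contact_force: [0.4, 0.8, 0.5]
grip_width: 23.0
gripper_force: 0.0
```

Call:
servo_tool([
  [0,0,0,0,0,0,1],
  [0,0,0,0,0,0,1],
  [0,0,0,0,0,0,1],
  [0,0,0,0,0,0,1],
  [0,0,0,0,0,0,1],
])

```text
time_s: 7.25
ee_pos: [647.6, -231.1, 54.5]
orientation: [0.981, 0.194, -0.0, 0.0]
contact_force: [-0.5, 1.1, 0.5]
grip_width: 13.5
gripper_force: 30.0
```

Call:
servo_tool([
  [0,0,0,0,0,-0.06,1],
  [0,0,0,0,0,-0.15,1],
  [0,0,0,0,0,-0.25,1],
  [0,0,0,0,0,-0.25,1],
  [0,0,0,0,0,-0.25,1],
])

```text
time_s: 7.75
ee_pos: [648.1, -231.1, 155.8]
orientation: [0.981, 0.194, 0.001, 0.001]
contact_force: [-0.6, 0.1, -1.0]
grip_width: 13.8
gripper_force: 30.0
```

```bash
cat > look.py <<'E'
from h import *
import sys
P=[arm.grab_frame(n) for n in('top','side')]
near={'red':(622,-46),'yellow':(451,-131),'blue':(461,65)}
for c in sys.argv[1:]:
    for k in('lens','button_face'):
        z=32 if k=='lens' else 20; out=[];rs=[]
        for p in P:
            L=[(o['confidence'],(o['pixel'][1],o['pixel'][0])) for o in arm.place_of(p,f'{c}_{k}')]
            L=[(np.linalg.norm(onz(p,q,z)[:2]-near[c]),cf,q) for cf,q in L]
            L=[l for l in L if l[0]<60]
            if L: l=min(L); rs.append(ray(p,l[2])); out.append((round(l[1],2),np.round(l[2],1).tolist(),onz(p,l[2],z)[:2].round(1).tolist()))
        print(c,k,out, [np.round(x,1) for x in tri(*rs)] if len(rs)==2 else '')
save(P[0],'t1.png'); s=arm.state(); print(s['ee_pos'],s['orientation'],s['grip_width'])
E
python3 look.py red yellow blue
```

```text
red lens [(0.56, [292.9, 187.2], [634.9, -47.2]), (0.86, [300.4, 226.7], [641.2, -48.4])] [array([638.1, -48. ,  31.5]), np.float64(6.3)]
red button_face [(0.74, [292.0, 200.1], [602.1, -45.8]), (0.64, [287.1, 229.8], [617.2, -33.0])] [array([606.4, -46.7,  29.7]), np.float64(12.0)]
yellow lens [(0.97, [328.6, 253.3], [461.4, -143.2]), (0.76, [222.0, 271.3], [455.8, -135.6])] [array([ 457.9, -142.3,   37.5]), np.float64(6.2)]
yellow button_face [(0.95, [324.4, 261.9], [439.6, -133.5])] 
blue lens [(0.58, [252.9, 255.4], [451.7, 53.8]), (0.8, [200.8, 215.3], [454.7, 67.0])] [array([452.1,  53.3,  40.6]), np.float64(2.0)]
blue button_face [(0.93, [249.9, 242.5], [486.2, 63.1]), (0.95, [218.3, 219.0], [490.2, 58.0])] [array([488.8,  63.1,  16.7]), np.float64(4.5)]
[ 647.65538516 -231.07828984  154.59147001] [9.81067150e-01 1.93667862e-01 5.52105585e-05 5.86076157e-05] 13.820858892627566
```

Call:
servo_tool([
  [0,0,0,0.08,-0.47,0,1],
  [0,0,0,0.08,-0.47,0,1],
  [0,0,0,0.08,-0.47,0,1],
  [0,0,0,0.08,-0.47,0.05,1],
  [0,0,0,0.08,-0.47,0.1,1],
])

```text
time_s: 8.95
ee_pos: [605.3, -36.0, 115.5]
orientation: [0.98, 0.199, 0.001, -0.002]
contact_force: [0.4, 0.7, -0.3]
grip_width: 13.6
gripper_force: 30.0
```

Call:
servo_tool([
  [0,0,0,0,0,0,1],
  [0,0,0,0,0,0,1],
])

```text
time_s: 9.15
ee_pos: [606.1, -46.2, 114.8]
orientation: [0.981, 0.193, -0.0, 0.0]
contact_force: [0.9, -0.4, -0.8]
grip_width: 13.4
gripper_force: 30.0
```

```bash
cat > btn.py <<'E'
from h import *
import sys
c=sys.argv[1]; p=arm.grab_frame('wrist'); save(p,f'w_{sys.argv[2]}.png'); s=arm.state(); R=Ro.from_quat(s['orientation']); e=np.array(s['ee_pos'])
tip=e+R.apply([0,0,46.5]); print('ee',e.round(1),s['orientation'].round(4) if hasattr(s['orientation'],'round') else s['orientation'],'tip',tip.round(1),'tip px',proj(p,tip).round(1))
for k,z in((c+'_lens',32),(c+'_button_face',20)):
    for o in arm.place_of(p,k):
        r,q=o['pixel']; X=onz(p,(q,r),z); print(k,round(o['confidence'],2),np.round([q,r],1),X.round(1),'tool d/400',(R.inv().apply(X-tip)/400).round(4))
for o in arm.masks_of(p,c+'_light'):
    m=o['mask'].astype(np.uint8); print('mask',round(o['confidence'],2),np.round(o['box']),cv2.minAreaRect(cv2.findNonZero(m)))
E
python3 btn.py red r1
python3 - <<'E'
import cv2;a=cv2.imread('pics/w_r1.png');cv2.imwrite('pics/w_r1b.png',cv2.resize(a[60:330,130:430],None,fx=2,fy=2))
E
```

```text
ee [606.6 -46.6 115.4] [9.813e-01 1.925e-01 7.000e-04 6.000e-04] tip [606.7 -46.6  68.9] tip px [284.4 234.6]
red_lens 0.9 [296.7 181.7] [635.1 -44.9  32. ] tool d/400 [0.0673 0.0227 0.0923]
red_button_face 0.56 [281.6 206.2] [610.3 -43.   20. ] tool d/400 [ 0.0116 -0.0052  0.1222]
mask 0.98 [293. 188. 102. 107.] ((292.20001220703125, 188.59999084472656), (81.39286804199219, 82.28730010986328), 26.56505012512207)
mask 0.85 [ 26. 194.  51.  83.] ((25.999996185302734, 191.49996948242188), (51.99999237060547, 82.99998474121094), 0.0)
```

View pics/w_r1b.png

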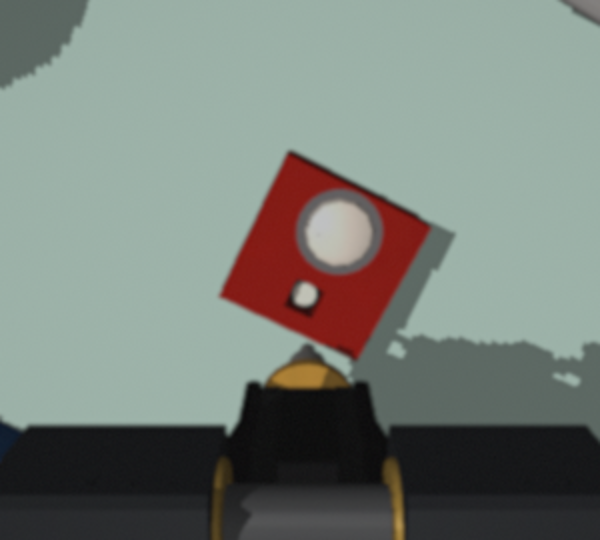

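The crop shows the stylus tip at about crop (307,350), full image (283.5,235), which matches the prediction. The red recess is at crop (304,297) and the lens at (339,232). Next I fit the tile model to fix the button position.

```bash
cat > fit.py <<'E'
from h import *
from scipy.optimize import least_squares
def fit(p,c,zoff=0.,verbose=1):
    "tile pose x,y,yaw from a wrist picture: red contour corners of the top face + lens ring"
    m=max(arm.masks_of(p,c+'_light'),key=lambda o:o['mask'].sum()*(o['confidence']>.5))['mask'].astype(np.uint8)
    m=cv2.dilate(m,np.ones((5,5)))
    f=p['frame']; hsv=cv2.cvtColor(f,cv2.COLOR_RGB2HSV)
    col={'red':((hsv[...,0]<8)|(hsv[...,0]>172)),'yellow':(abs(hsv[...,0].astype(int)-28)<8),'blue':(abs(hsv[...,0].astype(int)-110)<12)}[c]
    t=(col&(hsv[...,1]>110)&(m>0)).astype(np.uint8)
    v=hsv[...,2]; t&=(v>0.7*np.median(v[t>0])).astype(np.uint8)
    cn=max(cv2.findContours(t,0,1)[0],key=cv2.contourArea); hull=cv2.convexHull(cn)
    full=np.zeros_like(t); cv2.fillConvexPoly(full,hull,1)
    ins=cv2.erode(full,np.ones((7,7)))
    white=(ins>0)&(hsv[...,1]<60)&(v>120)
    n,lab,st,ce=cv2.connectedComponentsWithStats(white.astype(np.uint8))
    idx=np.argsort(-st[1:,4])+1; lens=ce[idx[0]]
    hole=((ins>0)&(t==0)).astype(np.uint8); n2,l2,s2,c2=cv2.connectedComponentsWithStats(hole)
    i2=[i for i in np.argsort(-s2[1:,4])+1 if l2[int(lens[1]),int(lens[0])]!=i]
    hl=c2[i2[0]]
    box=cv2.minAreaRect(cn)
    cen=onz(p,box[0],26+zoff)[:2]; L=onz(p,lens,30+zoff)[:2]; H=onz(p,hl,26+zoff)[:2]
    yaw0=np.arctan2(*(L-H)[::-1])
    # outline fit: top-face square, hull points lie on its edges
    hp=np.array([onz(p,q,26+zoff)[:2] for q in cn[:,0,:].astype(float)])
    def uv(x,P): d=P-x[:2]; c,s=np.cos(x[2]),np.sin(x[2]); return np.c_[d@[c,s],d@[-s,c]]
    def res(x):
        a=uv(x,hp); r=np.abs(a).max(1)-30
        return r
    s=least_squares(res,[*cen,yaw0],loss='soft_l1',f_scale=.5).x
    if verbose: print(c,'pose',s.round(3),'yaw lens-hole',yaw0.round(3),'lens in tile',uv(s,L[None]).round(1),'hole',uv(s,H[None]).round(1),'px lens',lens.round(1),'hole',hl.round(1),'resid',np.median(abs(res(s))).round(2))
    return s
def tw(s,u): return s[:2]+u*np.array([np.cos(s[2]),np.sin(s[2])])
if __name__=='__main__':
    import sys
    p=arm.grab_frame('wrist'); s=fit(p,sys.argv[1]); st=arm.state(); R=Ro.from_quat(st['orientation']); tip=np.array(st['ee_pos'])+R.apply([0,0,46.5])
    b=np.r_[tw(s,-16),20]; print('button',b.round(1),'tip',tip.round(1),'tool d',(R.inv().apply(b-tip)/400).round(4),'px',proj(p,b).round(1))
E
python3 fit.py red
```

```text
red pose [ 6.26258e+02 -4.47540e+01 -7.70000e-02] yaw lens-hole -0.061 lens in tile [[12.9  0.8]] hole [[-16.2   0.4]] px lens [298.1 176.7] hole [281.1 209.2] resid 0.63
button [610.3 -43.5  20. ] tip [606.4 -45.9  68.8] tool d [ 0.0111 -0.002   0.122 ] px [281.6 207. ]
```

Call:
servo_tool([
  [0,0,0,0.0115,-0.003,0,1],
  [0,0,0,0.0115,-0.003,0.05,1],
  [0,0,0,0.0115,-0.003,0.09,1],
  [0,0,0,0.0115,-0.003,0.09,1],
  [0,0,0,0.0115,-0.003,0.09,1],
])

```text
time_s: 9.95
ee_pos: [609.9, -42.0, 78.8]
orientation: [0.981, 0.194, 0.0, -0.0]
contact_force: [-0.2, 0.2, -0.7]
grip_width: 13.8
gripper_force: 30.0
```

```bash
python3 fit.py red
python3 - <<'E'
from h import *
p=arm.grab_frame('wrist'); cv2.imwrite('pics/r2.png',cv2.resize(p['frame'][150:300,210:360,::-1],None,fx=4,fy=4))
E
```

```text
red pose [ 6.26528e+02 -4.43620e+01 -8.50000e-02] yaw lens-hole -0.056 lens in tile [[12.8  0.6]] hole [[-15.2  -0.2]] px lens [305.  195.3] hole [286.  230.2] resid 0.7
button [610.6 -43.   20. ] tip [610.6 -42.   33.1] tool d [-0.001   0.0022  0.0327] px [285.2 228. ]
```

View pics/r2.png

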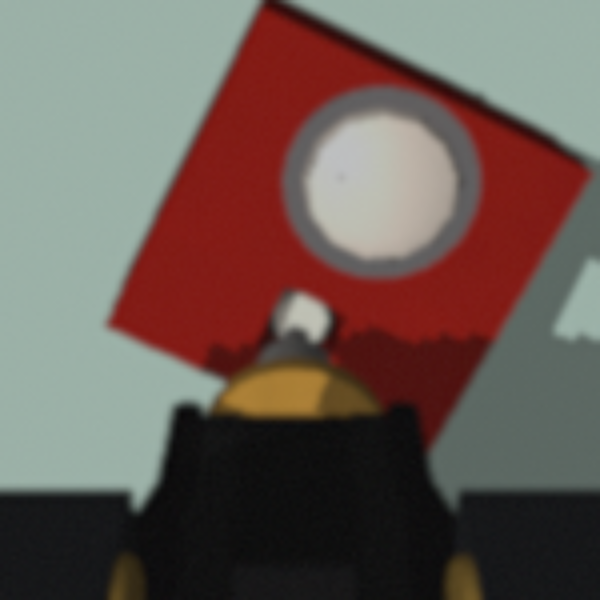

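The tip at crop (297,332) sits right over the recess at (303,318). Pressing.

Call:
servo_tool([
  [0,0,0,0,0.0015,0.015,1],
  [0,0,0,0,0.0015,0.03,1],
  [0,0,0,0,0.0015,0.04,1],
  [0,0,0,0,0.0015,0.046,1],
  [0,0,0,0,0.0015,0.046,1],
])

```text
time_s: 10.6
ee_pos: [610.4, -42.8, 61.1]
orientation: [0.981, 0.194, 0.0, 0.0]
contact_force: [-2.5, -0.6, 7.5]
grip_width: 13.9
gripper_force: 30.0
```

Call:
servo_tool([
  [0,0,0,0,0,0.002,1],
  [0,0,0,0,0,0.002,1],
  [0,0,0,0,0,0.002,1],
])

```text
time_s: 10.9
ee_pos: [610.5, -42.8, 61.0]
orientation: [0.981, 0.194, 0.001, 0.0]
contact_force: [-1.9, -1.5, 10.6]
grip_width: 14.1
gripper_force: 30.0
```

Call:
servo_tool([
  [0,0,0,0,0,0,1],
  [0,0,0,0,0,0,1],
  [0,0,0,0,0,0,1],
  [0,0,0,0,0,0,1],
  [0,0,0,0,0,0,1],
])

```text
time_s: 11.4
ee_pos: [610.5, -42.8, 61.0]
orientation: [0.981, 0.194, 0.001, 0.0]
contact_force: [-1.8, 0.2, 10.3]
grip_width: 13.3
gripper_force: 30.0
```

Call:
servo_tool([
  [0,0,0,0,0,0,1],
  [0,0,0,0,0,0,1],
  [0,0,0,0,0,0,1],
  [0,0,0,0,0,0,1],
  [0,0,0,0,0,0,1],
])

```text
time_s: 11.9
ee_pos: [610.5, -42.8, 61.0]
orientation: [0.981, 0.194, 0.001, 0.0]
contact_force: [-2.7, -0.4, 10.0]
grip_width: 13.9
gripper_force: 30.0
```

Call:
servo_tool([
  [0,0,0,0,0,0,1],
  [0,0,0,0,0,0,1],
  [0,0,0,0,0,0,1],
  [0,0,0,0,0,0,1],
  [0,0,0,0,0,0,1],
])

```text
time_s: 12.4
ee_pos: [610.5, -42.8, 61.0]
orientation: [0.981, 0.194, 0.001, 0.0]
contact_force: [-1.9, -0.3, 10.8]
grip_width: 13.8
gripper_force: 30.0
```

Call:
servo_tool([
  [0,0,0,0,0,0,1],
  [0,0,0,0,0,0,1],
  [0,0,0,0,0,0,1],
  [0,0,0,0,0,0,1],
  [0,0,0,0,0,0,1],
])

```text
time_s: 12.9
ee_pos: [610.5, -42.8, 61.0]
orientation: [0.981, 0.194, 0.001, 0.0]
contact_force: [-2.2, -0.7, 10.4]
grip_width: 13.9
gripper_force: 30.0
```

Call:
servo_tool([
  [0,0,0,0,0,0,1],
  [0,0,0,0,0,0,1],
  [0,0,0,0,0,0,1],
  [0,0,0,0,0,0,1],
])

```text
time_s: 13.3
ee_pos: [610.5, -42.8, 61.0]
orientation: [0.981, 0.194, 0.001, 0.0]
contact_force: [-2.9, -0.5, 10.1]
grip_width: 13.7
gripper_force: 30.0
```

Call:
servo_tool([
  [0,0,0,0,0,-0.05,1],
  [0,0,0,0,0,-0.14,1],
  [0,0,0,0,0,-0.15,1],
  [0,0,0,0,0,-0.15,1],
  [0,0,0,0,0,-0.15,1],
])

```text
time_s: 13.8
ee_pos: [608.8, -42.8, 118.2]
orientation: [0.981, 0.194, -0.001, -0.0]
contact_force: [-0.6, -0.0, -1.5]
grip_width: 13.9
gripper_force: 30.0
```

```bash
python3 look.py yellow blue | tee o
python3 - <<'E'
from h import *
print('row to above yellow',rowto([445,-130,120]))
E
```

```text
yellow lens [(0.82, [224.8, 273.5], [459.2, -143.5])] 
yellow button_face [(0.59, [209.1, 274.8], [433.5, -122.6])] 
blue lens [(0.9, [247.6, 255.9], [450.1, 67.5]), (0.71, [200.2, 218.2], [451.4, 56.0])] [array([451.7,  67.8,  24.5]), np.float64(2.2)]
blue button_face [(0.79, [248.4, 244.0], [482.2, 67.0]), (0.26, [200.6, 215.3], [456.6, 86.4])] [array([467.7,  67.1,  32.7]), np.float64(26.6)]
[609.76210235 -42.65717055 119.19947322] [ 9.81063657e-01  1.93685547e-01 -9.53861521e-05 -1.56746083e-05] 13.851303788464941
row to above yellow [ 0.      0.      0.     -0.464   0.0454 -0.0019]
```

Call:
servo_tool([
  [0,0,0,-0.47,0.045,0,1],
  [0,0,0,-0.47,0.045,0,1],
  [0,0,0,-0.47,0.045,0,1],
  [0,0,0,-0.47,0.045,0,1],
  [0,0,0,-0.47,0.045,0,1],
])

```text
time_s: 14.8
ee_pos: [437.1, -133.7, 118.9]
orientation: [0.982, 0.191, -0.003, 0.0]
contact_force: [0.6, -0.3, -1.0]
grip_width: 13.9
gripper_force: 30.0
```

Call:
servo_tool([
  [0,0,0,0,0,0,1],
  [0,0,0,0,0,0,1],
])

```text
time_s: 15.0
ee_pos: [444.2, -130.3, 119.8]
orientation: [0.981, 0.194, 0.001, 0.0]
contact_force: [1.1, 0.8, -0.6]
grip_width: 14.0
gripper_force: 30.0
```

```bash
python3 fit.py yellow
```

```text
yellow pose [ 4.50839e+02 -1.30929e+02  9.10000e-02] yaw lens-hole 0.129 lens in tile [[12.7  0.7]] hole [[-18.2  -0.5]] px lens [291.4 191.7] hole [281.  226.9] resid 0.71
button [ 434.9 -132.4   20. ] tip [ 444.2 -130.    73. ] tool d [-0.0239 -0.0033  0.1325] px [281.3 221.8]
```

Call:
servo_tool([
  [0,0,0,-0.024,-0.003,0,1],
  [0,0,0,-0.024,-0.003,0.05,1],
  [0,0,0,-0.024,-0.003,0.1,1],
  [0,0,0,-0.024,-0.003,0.1,1],
  [0,0,0,-0.024,-0.003,0.1,1],
])

```text
time_s: 15.6
ee_pos: [433.3, -133.1, 79.4]
orientation: [0.981, 0.194, -0.0, -0.0]
contact_force: [-0.0, 0.1, -1.2]
grip_width: 13.9
gripper_force: 30.0
```

```bash
python3 fit.py yellow
python3 - <<'E'
from h import *
p=arm.grab_frame('wrist'); cv2.imwrite('pics/y2.png',cv2.resize(p['frame'][150:300,210:360,::-1],None,fx=4,fy=4))
E
```

```text
yellow pose [ 4.50513e+02 -1.30915e+02  8.40000e-02] yaw lens-hole 0.118 lens in tile [[13.   0.8]] hole [[-16.8  -0.2]] px lens [295.6 189.9] hole [283.1 230. ] resid 0.5
button [ 434.6 -132.3   20. ] tip [ 434.2 -133.4   33.6] tool d [ 0.002  -0.0023  0.0341] px [283.1 225.9]
```

View pics/y2.png

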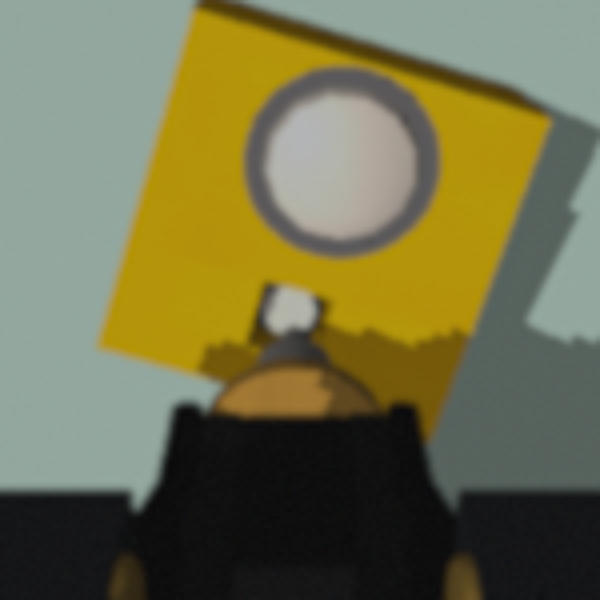

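The tip at crop (297,333) and the recess at (292,310) are aligned apart from a small trim. Pressing yellow.

Call:
servo_tool([
  [0,0,0,0.002,-0.0015,0.015,1],
  [0,0,0,0.002,-0.0015,0.03,1],
  [0,0,0,0.002,-0.0015,0.04,1],
  [0,0,0,0.002,-0.0015,0.048,1],
  [0,0,0,0.002,-0.0015,0.05,1],
])

```text
time_s: 16.25
ee_pos: [434.8, -132.5, 60.5]
orientation: [0.981, 0.194, 0.0, 0.0]
contact_force: [-2.7, 0.4, 19.6]
grip_width: 13.9
gripper_force: 30.0
```

Call:
servo_tool([
  [0,0,0,0,0,0,1],
  [0,0,0,0,0,0,1],
  [0,0,0,0,0,0,1],
])

```text
time_s: 16.55
ee_pos: [434.6, -132.5, 60.7]
orientation: [0.981, 0.194, 0.0, 0.0]
contact_force: [-2.5, 0.7, 14.5]
grip_width: 14.2
gripper_force: 30.0
```

Call:
servo_tool([
  [0,0,0,0,0,0,1],
  [0,0,0,0,0,0,1],
  [0,0,0,0,0,0,1],
  [0,0,0,0,0,0,1],
  [0,0,0,0,0,0,1],
])

```text
time_s: 17.05
ee_pos: [434.7, -132.5, 60.7]
orientation: [0.981, 0.194, 0.0, 0.0]
contact_force: [-2.5, 1.5, 15.4]
grip_width: 13.6
gripper_force: 30.0
```

Call:
servo_tool([
  [0,0,0,0,0,0,1],
  [0,0,0,0,0,0,1],
  [0,0,0,0,0,0,1],
  [0,0,0,0,0,0,1],
  [0,0,0,0,0,0,1],
])

```text
time_s: 17.55
ee_pos: [434.6, -132.5, 60.7]
orientation: [0.981, 0.194, 0.0, 0.0]
contact_force: [-1.8, 0.9, 14.2]
grip_width: 13.8
gripper_force: 30.0
```

Call:
servo_tool([
  [0,0,0,0,0,0,1],
  [0,0,0,0,0,0,1],
  [0,0,0,0,0,0,1],
  [0,0,0,0,0,0,1],
  [0,0,0,0,0,0,1],
])

```text
time_s: 18.05
ee_pos: [434.6, -132.5, 60.7]
orientation: [0.981, 0.194, 0.0, 0.0]
contact_force: [-2.7, 0.8, 15.1]
grip_width: 13.7
gripper_force: 30.0
```

Call:
servo_tool([
  [0,0,0,0,0,0,1],
  [0,0,0,0,0,0,1],
  [0,0,0,0,0,0,1],
  [0,0,0,0,0,0,1],
  [0,0,0,0,0,0,1],
])

```text
time_s: 18.55
ee_pos: [434.6, -132.5, 60.7]
orientation: [0.981, 0.194, 0.0, 0.0]
contact_force: [-2.9, 1.2, 14.7]
grip_width: 13.7
gripper_force: 30.0
```

Call:
servo_tool([
  [0,0,0,0,0,0,1],
  [0,0,0,0,0,0,1],
  [0,0,0,0,0,0,1],
])

```text
time_s: 18.85
ee_pos: [434.6, -132.5, 60.7]
orientation: [0.981, 0.194, 0.0, 0.0]
contact_force: [-2.5, 1.0, 15.3]
grip_width: 13.7
gripper_force: 30.0
```

Call:
servo_tool([
  [0,0,0,0,0,-0.05,1],
  [0,0,0,0,0,-0.14,1],
  [0,0,0,0,0,-0.15,1],
  [0,0,0,0,0,-0.15,1],
  [0,0,0,0,0,-0.15,1],
])

```text
time_s: 19.35
ee_pos: [433.0, -132.4, 118.4]
orientation: [0.981, 0.194, -0.001, -0.0]
contact_force: [-0.3, -0.0, -1.4]
grip_width: 13.9
gripper_force: 30.0
```

```bash
python3 look.py blue
python3 - <<'E'
from h import *
print('row above blue',rowto([478,60,120]))
E
```

```text
blue lens [(0.65, [252.6, 254.9], [453.0, 54.6])] 
blue button_face [(0.88, [247.9, 243.9], [482.4, 68.3]), (0.39, [214.3, 219.1], [481.9, 60.7])] [array([483. ,  68.5,  14.9]), np.float64(0.3)]
[ 433.51363975 -132.33389601  118.67762655] [ 9.81061999e-01  1.93692687e-01 -6.15784147e-04 -3.44024461e-04] 13.776394833584925
row above blue [ 0.      0.      0.      0.2856 -0.4025 -0.0032]
```

Call:
servo_tool([
  [0,0,0,0.19,-0.415,0,1],
  [0,0,0,0.19,-0.415,0,1],
  [0,0,0,0.19,-0.415,0,1],
  [0,0,0,0.19,-0.415,0,1],
  [0,0,0,0.19,-0.415,0,1],
])

```text
time_s: 20.15
ee_pos: [441.3, 55.3, 119.5]
orientation: [0.98, 0.198, 0.001, -0.001]
contact_force: [0.1, -0.9, -0.1]
grip_width: 14.0
gripper_force: 30.0
```

Call:
servo_tool([
  [0,0,0,0,0,0,1],
  [0,0,0,0,0,0,1],
  [0,0,0,0,0,0,1],
])

```text
time_s: 20.45
ee_pos: [441.1, 48.5, 119.2]
orientation: [0.981, 0.192, -0.0, 0.0]
contact_force: [0.1, -0.5, -0.6]
grip_width: 13.8
gripper_force: 30.0
```

```bash
python3 fit.py blue
python3 - <<'E'
from h import *
p=arm.grab_frame('wrist'); save(p,'b1.png')
E
```

```text
blue pose [470.53   63.388   2.993] yaw lens-hole 2.979 lens in tile [[13.3 -0.9]] hole [[-15.4  -0.5]] px lens [269.7 187. ] hole [289.7 153.5] resid 0.8
button [486.4  61.   20. ] tip [441.1  48.8  72.7] tool d [0.1164 0.0143 0.1318] px [290.5 152.1]
```

View pics/b1.png

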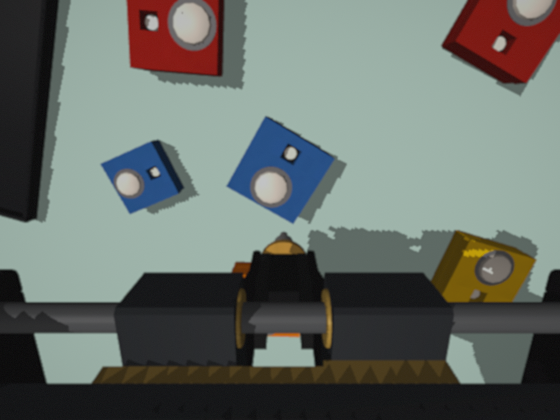

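The larger blue tile is at (281,170), with its recess at (290,153) and lens at (270,187). The smaller blue tile is at (143,175) and is left alone.

Call:
servo_tool([
  [0,0,0,0.117,0.013,0,1],
  [0,0,0,0.117,0.013,0.03,1],
  [0,0,0,0.117,0.013,0.1,1],
  [0,0,0,0.117,0.013,0.1,1],
  [0,0,0,0.117,0.013,0.1,1],
])

```text
time_s: 21.1
ee_pos: [486.0, 62.7, 79.2]
orientation: [0.981, 0.193, -0.001, -0.0]
contact_force: [0.1, -0.5, 1.0]
grip_width: 13.7
gripper_force: 30.0
```

Call:
servo_tool([
  [0,0,0,0,0,0,1],
  [0,0,0,0,0,0,1],
])

```text
time_s: 21.3
ee_pos: [487.2, 63.0, 80.5]
orientation: [0.981, 0.194, 0.001, 0.0]
contact_force: [-0.3, -0.2, -0.4]
grip_width: 13.9
gripper_force: 30.0
```

Run:
```python
from h import *
p=arm.grab_frame('wrist'); cv2.imwrite('pics/b2.png',cv2.resize(p['frame'][150:300,210:360,::-1],None,fx=4,fy=4))
s=arm.state(); print(s['ee_pos'],s['orientation'],'button px crop',(proj(p,[486.4,61.4,20])-[210,150])*4, (proj(p,np.array(s['ee_pos'])-[0,0,46.5])-[210,150])*4)
```

```text
[487.07766316  62.94344169  80.40376528] [9.81090361e-01 1.93547276e-01 1.06414800e-03 1.51764165e-04] button px crop [300.21564576 317.57742568] [293.59810018 340.27910083]
```

View pics/b2.png

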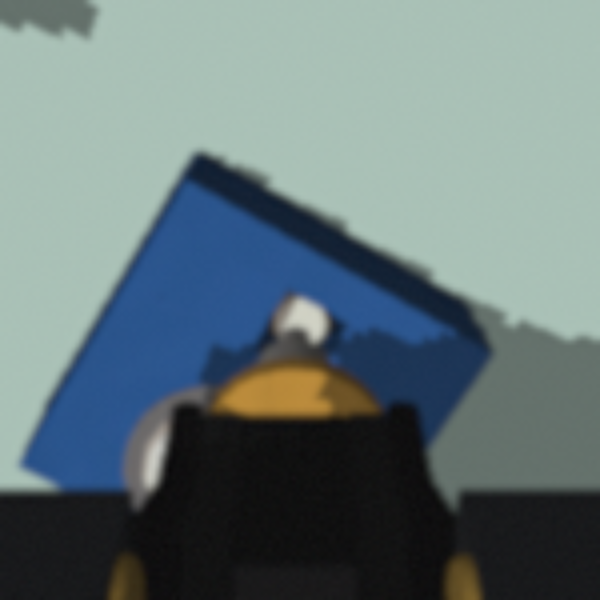

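The tip at crop (297,333) is over the recess at (302,318). Pressing blue.

Call:
servo_tool([
  [0,0,0,0,0.002,0.015,1],
  [0,0,0,0,0.002,0.03,1],
  [0,0,0,0,0.002,0.042,1],
  [0,0,0,0,0.002,0.05,1],
  [0,0,0,0,0.002,0.051,1],
])

```text
time_s: 21.85
ee_pos: [487.8, 62.4, 60.4]
orientation: [0.981, 0.194, 0.001, 0.0]
contact_force: [-3.1, -1.1, 18.8]
grip_width: 13.6
gripper_force: 30.0
```

Call:
servo_tool([
  [0,0,0,0,0,0,1],
  [0,0,0,0,0,0,1],
  [0,0,0,0,0,0,1],
])

```text
time_s: 22.15
ee_pos: [487.7, 62.3, 60.6]
orientation: [0.981, 0.194, 0.001, 0.0]
contact_force: [-3.7, -1.8, 15.3]
grip_width: 13.6
gripper_force: 30.0
```

Call:
servo_tool([
  [0,0,0,0,0,0,1],
  [0,0,0,0,0,0,1],
  [0,0,0,0,0,0,1],
  [0,0,0,0,0,0,1],
  [0,0,0,0,0,0,1],
])

```text
time_s: 22.65
ee_pos: [487.7, 62.4, 60.6]
orientation: [0.981, 0.194, 0.001, 0.0]
contact_force: [-3.5, -0.5, 15.1]
grip_width: 13.8
gripper_force: 30.0
```

Call:
servo_tool([
  [0,0,0,0,0,0,1],
  [0,0,0,0,0,0,1],
  [0,0,0,0,0,0,1],
  [0,0,0,0,0,0,1],
  [0,0,0,0,0,0,1],
])

```text
time_s: 23.15
ee_pos: [487.8, 62.3, 60.6]
orientation: [0.981, 0.194, 0.001, 0.0]
contact_force: [-2.3, -0.9, 15.9]
grip_width: 14.0
gripper_force: 30.0
```

Call:
servo_tool([
  [0,0,0,0,0,0,1],
  [0,0,0,0,0,0,1],
  [0,0,0,0,0,0,1],
  [0,0,0,0,0,0,1],
  [0,0,0,0,0,0,1],
])

```text
time_s: 23.65
ee_pos: [487.7, 62.3, 60.6]
orientation: [0.981, 0.194, 0.001, 0.0]
contact_force: [-2.3, -2.0, 16.3]
grip_width: 13.7
gripper_force: 30.0
```

Call:
servo_tool([
  [0,0,0,0,0,0,1],
  [0,0,0,0,0,0,1],
  [0,0,0,0,0,0,1],
  [0,0,0,0,0,0,1],
  [0,0,0,0,0,0,1],
])

```text
time_s: 24.15
ee_pos: [487.7, 62.3, 60.6]
orientation: [0.981, 0.194, 0.001, 0.0]
contact_force: [-1.7, -1.6, 16.3]
grip_width: 13.1
gripper_force: 30.0
```

Call:
servo_tool([
  [0,0,0,0,0,0,1],
  [0,0,0,0,0,0,1],
  [0,0,0,0,0,0,1],
])

```text
time_s: 24.45
ee_pos: [487.8, 62.4, 60.6]
orientation: [0.981, 0.194, 0.001, 0.0]
contact_force: [-3.3, -1.4, 16.1]
grip_width: 13.6
gripper_force: 30.0
```

Call:
servo_tool([
  [0,0,0,0,0,-0.05,1],
  [0,0,0,0,0,-0.15,1],
  [0,0,0,0,0,-0.25,1],
  [0,0,0,0,0,-0.25,1],
  [0,0,0,0,0,-0.25,1],
])

```text
time_s: 24.95
ee_pos: [486.9, 62.2, 159.2]
orientation: [0.981, 0.194, 0.001, 0.0]
contact_force: [-1.1, -0.9, -1.3]
grip_width: 13.5
gripper_force: 30.0
```

Call:
servo_tool([
  [0,0,0,0.045,0.415,0,1],
  [0,0,0,0.045,0.415,0,1],
  [0,0,0,0.045,0.415,0,1],
  [0,0,0,0.045,0.415,0,1],
  [0,0,0,0.045,0.415,0,1],
])

```text
time_s: 25.45
ee_pos: [566.0, -87.9, 156.5]
orientation: [0.982, 0.191, -0.002, -0.0]
contact_force: [0.1, 0.1, -0.7]
grip_width: 13.7
gripper_force: 30.0
```

Call:
servo_tool([
  [0,0,0,0.045,0.415,0,1],
  [0,0,0,0.045,0.415,0,1],
  [0,0,0,0.045,0.415,0,1],
  [0,0,0,0.045,0.415,0,1],
  [0,0,0,0.045,0.415,0,1],
])

```text
time_s: 25.95
ee_pos: [645.7, -232.6, 156.6]
orientation: [0.981, 0.192, -0.001, -0.001]
contact_force: [0.0, 0.0, -0.5]
grip_width: 13.5
gripper_force: 30.0
```

Call:
servo_tool([
  [0,0,0,0,0,0,1],
  [0,0,0,0,0,0,1],
  [0,0,0,0,0,0,1],
])

```text
time_s: 26.25
ee_pos: [645.9, -228.6, 159.0]
orientation: [0.981, 0.195, -0.0, -0.001]
contact_force: [-0.1, -0.1, -0.1]
grip_width: 13.8
gripper_force: 30.0
```

Run:
```python
from h import *
s=arm.state(); print(s['ee_pos'],s['orientation'],rowto([647.7,-231.2,120],Ro.from_quat([.9811,.1937,0,0])))
```

```text
[ 645.91290204 -228.62044077  158.98210439] [ 9.80763750e-01  1.95197734e-01 -1.38094439e-04 -5.41083011e-04] [-0.0007  0.      0.002   0.0017  0.0078  0.0974]
```

Call:
servo_tool([
  [-0.001,0,0.002,0.0017,0.008,0,1],
  [-0.001,0,0.002,0.0017,0.008,0.06,1],
  [-0.001,0,0.002,0.0017,0.008,0.1,1],
  [-0.001,0,0.002,0.0017,0.008,0.1,1],
  [-0.001,0,0.002,0.0017,0.008,0.1,1],
])

```text
time_s: 26.75
ee_pos: [647.9, -233.8, 118.7]
orientation: [0.981, 0.192, -0.0, 0.001]
contact_force: [-0.1, 0.2, 0.3]
grip_width: 13.9
gripper_force: 30.0
```

Call:
servo_tool([
  [0,0,0,0,0,0.03,1],
  [0,0,0,0,0,0.06,1],
  [0,0,0,0,0,0.09,1],
  [0,0,0,0,0,0.12,1],
  [0,0,0,0,0,0.14,1],
])

```text
time_s: 27.25
ee_pos: [647.3, -233.8, 61.1]
orientation: [0.981, 0.192, -0.001, 0.0]
contact_force: [-0.0, 0.7, -0.8]
grip_width: 13.9
gripper_force: 30.0
```

Call:
servo_tool([
  [0,0,0,0,0,0.01,1],
  [0,0,0,0,0,0.015,1],
  [0,0,0,0,0,0.015,1],
])

```text
time_s: 27.55
ee_pos: [648.2, -234.0, 56.9]
orientation: [0.981, 0.192, 0.0, 0.001]
contact_force: [1.2, 0.0, -0.2]
grip_width: 13.6
gripper_force: 30.0
```

Call:
servo_tool([
  [0,0,0,0.002,-0.006,0,1],
  [0,0,0,0.002,-0.006,0.004,1],
  [0,0,0,0.002,-0.006,0.006,1],
  [0,0,0,0.002,-0.006,0.006,1],
])

```text
time_s: 27.95
ee_pos: [647.9, -231.5, 54.6]
orientation: [0.981, 0.192, 0.0, 0.001]
contact_force: [-0.4, 0.2, -1.0]
grip_width: 13.7
gripper_force: 30.0
```

Call:
servo_tool([
  [0,0,0,0,0,0,0.5],
  [0,0,0,0,0,0,0.5],
  [0,0,0,0,0,0,0.5],
  [0,0,0,0,0,0,0.3],
  [0,0,0,0,0,0,0.3],
])

```text
time_s: 28.45
ee_pos: [647.9, -231.5, 54.6]
orientation: [0.981, 0.192, 0.0, 0.001]
contact_force: [-0.0, 0.0, -0.5]
grip_width: 28.3
gripper_force: 0.0
```

Call:
servo_tool([
  [0,0,0,0,0,-0.1,0.3],
  [0,0,0,0,0,-0.2,0.3],
  [0,0,0,0,0,-0.3,0],
  [0,0,0,0,0,-0.4,-1],
  [0,0,0,0,0,-0.4,-1],
])

```text
time_s: 28.95
ee_pos: [651.5, -232.0, 222.1]
orientation: [0.981, 0.192, 0.006, 0.004]
contact_force: [1.0, 0.5, 0.6]
grip_width: 46.9
gripper_force: 0.0
```

Call:
servo_tool([
  [0,0,0,0,0,0,-1],
  [0,0,0,0,0,0,-1],
])

```text
time_s: 29.15
ee_pos: [646.8, -231.1, 213.0]
orientation: [0.981, 0.192, -0.001, 0.0]
contact_force: [-0.6, -0.6, -0.1]
grip_width: 62.6
gripper_force: 0.0
```

```bash
python3 sty.py|grep -v corn; python3 look.py red yellow blue
```

```text
c 283 187
handle (np.float64(284.5), np.float64(195.5)) (21.0, 13.0) 90.0 (45, 48, 14, 22)
48 [ 642.4 -234.1   48. ]
71 [ 648.1 -231.7   71. ]
90 [ 652.8 -229.7   90. ]
stand (np.float64(282.5), np.float64(186.5)) (99.0, 99.0) 90.0 (0, 0, 100, 100)
48 [ 650.2 -228.8   48. ]
71 [ 655.3 -226.8   71. ]
90 [ 659.5 -225.1   90. ]
red lens [(0.67, [295.9, 185.1], [640.7, -55.1]), (0.74, [297.2, 225.6], [636.4, -42.3])] [array([635.6, -54.1,  40.6]), np.float64(6.8)]
red button_face [(0.72, [293.3, 199.1], [604.9, -49.2]), (0.72, [284.7, 232.5], [609.3, -40.7])] [array([605.1, -49.3,  26.2]), np.float64(2.6)]
yellow lens [(0.96, [325.5, 250.7], [468.0, -135.0]), (0.57, [225.0, 270.9], [461.3, -136.3])] [array([ 464.8, -134.8,   30.8]), np.float64(6.5)]
yellow button_face [(0.8, [326.5, 265.5], [430.3, -139.1]), (0.96, [207.0, 277.2], [428.5, -128.1])] [array([ 428.6, -138.1,   28.3]), np.float64(2.5)]
blue lens [(0.72, [249.6, 253.1], [457.5, 62.5]), (0.95, [202.3, 217.7], [456.0, 56.4])] [array([457.3,  62.7,  28. ]), np.float64(1.0)]
blue button_face [(0.95, [248.3, 241.6], [488.5, 67.4]), (0.57, [212.9, 219.2], [479.0, 61.3])] [array([484.4,  68. ,  15.8]), np.float64(8.9)]
[ 647.81309568 -231.20546288  214.60534935] [9.81365342e-01 1.92149289e-01 2.06624031e-04 8.20833176e-04] 87.09579230034508
```

Call:
servo_tool([
  [0,0,-0.09,-0.12,0.016,0,-1],
  [0,0,-0.18,-0.24,0.032,0,-1],
  [0,0,-0.27,-0.36,0.048,0,-1],
  [0,0,-0.36,-0.48,0.064,0,-1],
  [0,0,-0.45,-0.59,0.078,0,-1],
])

```text
time_s: 30.4
ee_pos: [438.8, -350.3, 214.8]
orientation: [0.853, 0.522, -0.0, 0.001]
contact_force: [0.0, -1.1, 1.0]
grip_width: 87.1
gripper_force: 0.0
```

Call:
servo_tool([
  [0,0,-0.09,0,0,0,-1],
  [0,0,-0.18,0,0,0,-1],
  [0,0,-0.27,0,0,0,-1],
  [0,0,-0.3,0,0,0,-1],
  [0,0,-0.3,0,0,0,-1],
])

```text
time_s: 30.9
ee_pos: [440.9, -349.3, 214.8]
orientation: [0.709, 0.705, -0.0, 0.001]
contact_force: [-0.1, -0.3, 0.5]
grip_width: 86.9
gripper_force: 0.0
```

Call:
servo_tool([
  [0,0,0,0,0,0,-1],
  [0,0,0,0,0,0,-1],
])

```text
time_s: 31.1
ee_pos: [441.1, -349.1, 214.7]
orientation: [0.709, 0.705, -0.0, 0.001]
contact_force: [-0.6, 0.7, -0.3]
grip_width: 87.2
gripper_force: 0.0
```

Run:
```python
from h import *
p=arm.grab_frame('wrist'); save(p,'m1.png'); s=arm.state(); print(s['ee_pos'],Ro.from_quat(s['orientation']).as_matrix().round(3).tolist())
for l,z in(('remote',43),('remote_nose',25),('remote_cradle',0)):
    for o in arm.place_of(p,l): r,c=o['pixel'];print(l,round(o['confidence'],2),np.round([c,r]),onz(p,(c,r),z).round(1))
```

```text
[ 441.0554264  -349.08248702  214.65310226] [[0.006, 1.0, 0.001], [1.0, -0.006, -0.002], [-0.002, 0.001, -1.0]]
remote 0.95 [283. 195.] [ 440.2 -354.8   43. ]
remote 0.38 [486.  63.] [ 624.  -233.7   43. ]
remote_nose 0.9 [282. 115.] [ 439.1 -278.3   25. ]
remote_cradle 0.88 [286. 185.] [ 442.7 -354.6    0. ]
```

View pics/m1.png

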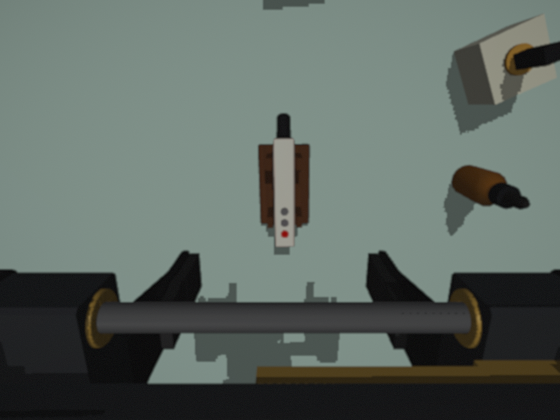

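The remote bar spans rows 138 to 247 at column 284, with the nose at the top (283,118) pointing +y. The cradle is under it, centred at about (285,185).

```bash
cat > rem.py <<'E'
from h import *
p=arm.grab_frame('wrist'); f=p['frame'].astype(int); s=arm.state()
m=((f.min(2)>120)&(f.max(2)-f.min(2)<25)).astype(np.uint8); m[:, :230]=0; m[:,340:]=0; m[300:]=0
c=max(cv2.findContours(m,0,1)[0],key=cv2.contourArea); q=cv2.minAreaRect(c); b=cv2.boxPoints(q); x,y,w,h=cv2.boundingRect(c)
print('rect',q,'bound',(x,y,w,h))
for n,uv,z in(('front',(x+w/2,y),51),('rear',(x+w/2,y+h),51),('rear low',(x+w/2,y+h),35),('centre',(x+w/2,y+h/2),51)): print(n,onz(p,uv,z).round(1))
pts=c[:,0,:].astype(float); L=np.array([ [r,np.mean([pts[pts[:,1]==r][:,0].min(),pts[pts[:,1]==r][:,0].max()])] for r in range(y+8,y+h-8) if (pts[:,1]==r).sum()>1])
k=np.polyfit(L[:,0],L[:,1],1); P1=onz(p,(np.polyval(k,y+10),y+10),51);P2=onz(p,(np.polyval(k,y+h-10),y+h-10),51)
print('axis',P1.round(1),P2.round(1),'heading deg',np.degrees(np.arctan2(*(P1-P2)[1::-1])).round(2)); print('ee',s['ee_pos'],'tool x heading',np.degrees(np.arctan2(*Ro.from_quat(s['orientation']).as_matrix()[[1,0],0])).round(2))
E
python3 rem.py
```

```text
rect ((284.5, 149.5), (299.0, 109.0), 90.0) bound (230, 0, 110, 300)
front [ 442.8 -184.4   51. ]
rear [ 441.1 -471.    51. ]
rear low [ 441.2 -481.    35. ]
centre [ 442.1 -308.8   51. ]
axis [ 442.2 -191.8   51. ] [ 441.2 -458.6   51. ] heading deg 89.79
ee [ 441.03299594 -349.10396982  214.62075157] tool x heading 89.65
```

Call:
servo_tool([
  [0,0,0,-0.014,0,0.1,-1],
  [0,0,0,-0.014,0,0.2,-1],
  [0,0,0,-0.014,0,0.25,-1],
  [0,0,0,-0.014,0,0.25,-1],
  [0,0,0,-0.014,0,0.25,-1],
])

```text
time_s: 31.85
ee_pos: [441.5, -355.0, 115.1]
orientation: [0.709, 0.705, -0.0, 0.001]
contact_force: [0.4, -0.2, -0.2]
grip_width: 86.8
gripper_force: 0.0
```

```bash
python3 rem.py
```

```text
rect ((284.4999694824219, 149.49996948242188), (298.99993896484375, 108.99998474121094), 90.0) bound (230, 0, 110, 300)
front [ 442.5 -215.2   51. ]
rear [ 441.4 -414.3   51. ]
rear low [ 441.4 -424.4   35. ]
centre [ 442.  -301.6   51. ]
axis [ 442.2 -220.3   51. ] [ 441.1 -405.8   51. ] heading deg 89.64
ee [ 442.08281274 -355.31737933  115.92050562] tool x heading 89.66
```

```bash
sed -i "s/m=((f.min(2)>120).*astype(np.uint8); m\[:, /m=((f[...,0]>f[...,1]-6)\&(f.min(2)>90)).astype(np.uint8); m[:, /" rem.py; python3 rem.py
python3 - <<'E'
from h import *
import numpy as np
p=arm.grab_frame('wrist'); cv2.imwrite('pics/m2.png',p['frame'][60:330,130:430,::-1]); print(p['frame'][190:300:12,283].tolist())
for l,z in(('remote',43),('remote_nose',25),('remote_cradle',0)):
    for o in arm.place_of(p,l): r,c=o['pixel'];print(l,round(o['confidence'],2),np.round([c,r]),onz(p,(c,r),z).round(1))
E
```

```text
rect ((282.0, 216.5), (149.0, 30.0), 90.0) bound (267, 142, 31, 150)
front [ 441.1 -297.    51. ]
rear [ 440.2 -408.4   51. ]
rear low [ 440.1 -418.    35. ]
centre [ 440.7 -348.8   51. ]
axis [ 440.5 -303.5   51. ] [ 440.8 -399.9   51. ] heading deg 90.13
ee [ 442.22179647 -355.49297705  116.29812846] tool x heading 89.66
[[158, 158, 149], [159, 158, 149], [158, 158, 148], [157, 157, 147], [142, 142, 133], [147, 146, 138], [76, 76, 76], [138, 22, 17], [158, 157, 147], [130, 148, 140]]
remote 0.74 [284. 220.] [ 441.7 -353.9   43. ]
remote_nose 0.9 [280. 113.] [ 439.6 -279.7   25. ]
```

View pics/m2.png

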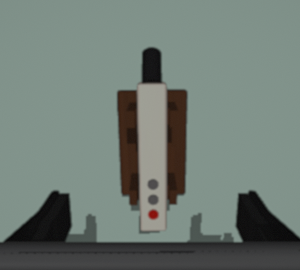

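Call:
servo_tool([
  [0,0,0,0.007,-0.004,0.08,-1],
  [0,0,0,0.007,-0.004,0.16,-1],
  [0,0,0,0.007,-0.004,0.22,-1],
  [0,0,0,0.007,-0.004,0.228,-1],
  [0,0,0,0.007,-0.004,0.228,-1],
])

```text
time_s: 32.65
ee_pos: [439.7, -352.2, 23.6]
orientation: [0.709, 0.705, -0.0, 0.001]
contact_force: [0.6, -0.1, 0.4]
grip_width: 86.9
gripper_force: 0.0
```

Call:
servo_tool([
  [0,0,0,0,0,0,0],
  [0,0,0,0,0,0,1],
  [0,0,0,0,0,0,1],
  [0,0,0,0,0,0,1],
  [0,0,0,0,0,0,1],
], grip_force=25)

```text
time_s: 33.15
ee_pos: [439.6, -352.4, 23.8]
orientation: [0.709, 0.705, -0.0, 0.001]
contact_force: [-0.2, -0.2, 0.3]
grip_width: 54.9
gripper_force: 0.0
```

Call:
servo_tool([
  [0,0,0,0,0,0,1],
  [0,0,0,0,0,0,1],
  [0,0,0,0,0,0,1],
  [0,0,0,0,0,0,1],
  [0,0,0,0,0,0,1],
])

```text
time_s: 33.65
ee_pos: [439.9, -352.2, 23.4]
orientation: [0.709, 0.705, -0.0, 0.001]
contact_force: [1.2, -0.2, -0.9]
grip_width: 20.1
gripper_force: 25.0
```

Call:
servo_tool([
  [0,0,0,0,0,0,1],
  [0,0,0,0,0,0,1],
  [0,0,0,0,0,0,1],
])

```text
time_s: 33.95
ee_pos: [439.9, -352.2, 23.5]
orientation: [0.709, 0.705, -0.0, 0.001]
contact_force: [-0.0, -0.4, -1.1]
grip_width: 20.0
gripper_force: 25.0
```

Call:
servo_tool([
  [0,0,0,0,0,-0.05,1],
  [0,0,0,0,0,-0.12,1],
  [0,0,0,0,0,-0.24,1],
  [0,0,0,0,0,-0.27,1],
  [0,0,0,0,0,-0.27,1],
])

```text
time_s: 34.45
ee_pos: [440.2, -353.0, 133.5]
orientation: [0.709, 0.705, -0.0, 0.003]
contact_force: [0.3, -0.3, -1.8]
grip_width: 19.9
gripper_force: 25.0
```

Call:
servo_tool([
  [0,0,0,0,0,0,1],
  [0,0,0,0,0,0,1],
  [0,0,0,0,0,0,1],
])

```text
time_s: 34.75
ee_pos: [438.4, -351.4, 129.7]
orientation: [0.709, 0.705, -0.001, -0.001]
contact_force: [-0.2, 0.8, -1.2]
grip_width: 19.4
gripper_force: 25.0
```

```bash
cat > beam.py <<'E'
from h import *
import sys
def plan(lens,hd,D=100):
    h=np.array([np.cos(hd),np.sin(hd),0]); z=np.array([0,0,1.]); b=(h-z)/2**.5
    em=np.array([*lens,32.])-D*b
    tcp=em-72.5*h-1.5*z
    R=Ro.from_matrix(np.c_[h,np.cross(-z,h),-z])
    return tcp,rowto(tcp,R)
if __name__=='__main__':
    x,y,hd=map(float,sys.argv[1:4]); print(plan((x,y),np.radians(hd),float(sys.argv[4]) if len(sys.argv)>4 else 100))
E
python3 look.py red yellow blue
python3 - <<'E'
from h import *
p=arm.grab_frame('wrist'); s=arm.state(); R=Ro.from_quat(s['orientation']); em=np.array(s['ee_pos'])+R.apply([72.5,0,-1.5])
print('pred emitter px',proj(p,em)); [print(o['confidence'],o['pixel']) for o in arm.place_of(p,'remote_nose')]
cv2.imwrite('pics/m3.png',p['frame'][40:330,:,::-1])
E
python3 beam.py 639 -45 45
```

```text
red lens [(0.56, [294.2, 186.2], [637.7, -50.7]), (0.6, [296.9, 225.2], [636.3, -40.7])] [array([634.6, -50.1,  38.8]), np.float64(3.3)]
red button_face [(0.62, [291.5, 199.4], [604.0, -44.4]), (0.63, [286.0, 230.9], [613.7, -36.1])] [array([606.7, -45. ,  26.3]), np.float64(7.8)]
yellow lens [(0.84, [327.7, 252.3], [463.9, -140.8]), (0.38, [225.5, 269.3], [463.2, -132.1])] [array([ 462.6, -140.1,   38.4]), np.float64(1.6)]
yellow button_face [(0.71, [324.4, 264.0], [434.1, -133.5])] 
blue lens [(0.85, [252.0, 256.3], [449.3, 56.0])] 
blue button_face [(0.71, [247.3, 242.3], [486.6, 70.0])] 
[ 439.4382222  -352.07596615  131.48071145] [ 7.09255911e-01  7.04950550e-01 -3.06826980e-04  8.24853675e-04] 19.833752305304827
pred emitter px [285.55273255 126.8815366 ]
0.56 [130.4, 279.2]
(array([ 537.73475836, -146.26524164,  101.21067812]), array([0.0008, 0.0008, 0.4961, 0.5162, 0.2426, 0.075 ]))
```

View pics/m3.png

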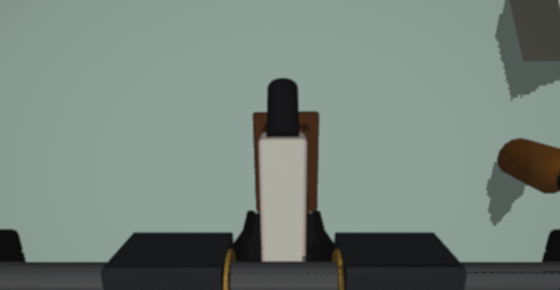

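The remote is held straight, with its nose tip at crop (283,85), full row about 125, as predicted. I aim at red with heading 45°.

Call:
servo_tool([
  [0,0,0.08,0.1,0.05,0,1],
  [0,0,0.16,0.2,0.1,0,1],
  [0,0,0.24,0.31,0.145,0,1],
  [0,0,0.32,0.41,0.19,0,1],
  [0,0,0.41,0.516,0.243,0.02,1],
])

```text
time_s: 36.05
ee_pos: [538.8, -145.5, 124.2]
orientation: [0.897, 0.442, 0.001, 0.002]
contact_force: [0.9, 0.1, -2.0]
grip_width: 19.5
gripper_force: 25.0
```

Call:
servo_tool([
  [0,0,0.09,0,0,0.03,1],
  [0,0,0.09,0,0,0.05,1],
  [0,0,0.09,0,0,0.05,1],
  [0,0,0.09,0,0,0.05,1],
  [0,0,0.09,0,0,0.05,1],
])

```text
time_s: 36.55
ee_pos: [537.6, -148.1, 103.7]
orientation: [0.925, 0.38, 0.0, 0.001]
contact_force: [0.0, -1.0, -1.3]
grip_width: 19.7
gripper_force: 25.0
```

```bash
python3 beam.py 639.4 -44.7 45
python3 - <<'E'
from h import *
s=arm.state(); print(s['ee_pos'],s['qd'].round(3) if hasattr(s['qd'],'round') else s['qd'])
p=arm.grab_frame('wrist')
for o in arm.place_of(p,'red_lens'): r,c=o['pixel']; print(o['confidence'],(c,r),onz(p,(c,r),30).round(1))
from fit import fit
try: fit(p,'red')
except Exception as e: print(e)
E
```

```text
(array([ 538.13475836, -145.96524164,  101.21067812]), array([ 0.0015,  0.0003, -0.0039,  0.0046, -0.0029,  0.0062]))
[ 537.63990275 -148.09861808  103.69666457] [-0.003 -0.002 -0.005 -0.003  0.    -0.002 -0.006]
0.21 (279.9, 127.2) [583.4 -99.4  30. ]
red pose [ 6.26447e+02 -4.46780e+01 -7.40000e-02] yaw lens-hole -0.257 lens in tile [[ 8.3 -4.4]] hole [[-16.3   0.1]] px lens [280.2   7.1] hole [246.2  31.7] resid 0.7
```

Call:
servo_tool([
  [0.0015,0,-0.004,0.0045,-0.003,0.006,1],
  [0.0015,0,-0.004,0.0045,-0.003,0.006,1],
  [0.0015,0,-0.004,0.0045,-0.003,0.006,1],
  [0.0015,0,-0.004,0.0045,-0.003,0.006,1],
  [0.0015,0,-0.004,0.0045,-0.003,0.006,1],
])

```text
time_s: 37.2
ee_pos: [538.2, -144.5, 100.9]
orientation: [0.924, 0.383, -0.0, -0.0]
contact_force: [0.9, 0.4, -0.1]
grip_width: 19.6
gripper_force: 25.0
```

Call:
servo_tool([
  [0,0,0,0,0,0,1],
  [0,0,0,0,0,0,1],
  [0,0,0,0,0,0,1],
  [0,0,0,0,0,0,1],
  [0,0,0,0,0,0,1],
])

```text
time_s: 37.7
ee_pos: [538.2, -144.5, 100.8]
orientation: [0.924, 0.383, -0.0, -0.0]
contact_force: [0.2, 0.4, -1.4]
grip_width: 19.8
gripper_force: 25.0
```

Call:
servo_tool([
  [0,0,0,0,0,0,1],
  [0,0,0,0,0,0,1],
  [0,0,0,0,0,0,1],
  [0,0,0,0,0,0,1],
  [0,0,0,0,0,0,1],
])

```text
time_s: 38.2
ee_pos: [538.2, -144.5, 100.8]
orientation: [0.924, 0.383, -0.0, -0.0]
contact_force: [0.3, 0.6, -1.1]
grip_width: 19.6
gripper_force: 25.0
```

Call:
servo_tool([
  [0,0,0,0,0,0,1],
  [0,0,0,0,0,0,1],
  [0,0,0,0,0,0,1],
  [0,0,0,0,0,0,1],
  [0,0,0,0,0,0,1],
])

```text
time_s: 38.7
ee_pos: [538.2, -144.6, 100.8]
orientation: [0.924, 0.383, -0.0, -0.0]
contact_force: [0.1, 0.3, 0.2]
grip_width: 19.7
gripper_force: 25.0
```

Call:
servo_tool([
  [0,0,0,0,0,0,1],
  [0,0,0,0,0,0,1],
  [0,0,0,0,0,0,1],
  [0,0,0,0,0,0,1],
  [0,0,0,0,0,0,1],
])

```text
time_s: 39.2
ee_pos: [538.2, -144.5, 100.8]
orientation: [0.924, 0.383, -0.0, -0.0]
contact_force: [0.2, 1.0, -1.3]
grip_width: 19.7
gripper_force: 25.0
```

Call:
servo_tool([
  [0,0,0,0,0,0,1],
  [0,0,0,0,0,0,1],
  [0,0,0,0,0,0,1],
  [0,0,0,0,0,0,1],
])

```text
time_s: 39.6
ee_pos: [538.1, -144.5, 100.8]
orientation: [0.924, 0.383, -0.0, -0.0]
contact_force: [-0.6, 0.1, -0.7]
grip_width: 20.0
gripper_force: 25.0
```

```bash
python3 look.py yellow blue; python3 beam.py 639.4 -44.7 45;python3 beam.py 463.5 -129.1 90
python3 - <<'E'
from h import *
p=arm.grab_frame('top'); s=arm.state(); R=Ro.from_quat(s['orientation']); em=np.array(s['ee_pos'])+R.apply([72.5,0,-1.5]); print('emitter',em.round(1),'px',proj(p,em).round(1),[(o['confidence'],o['pixel']) for o in arm.place_of(p,'remote_nose')])
E
```

```text
yellow lens [(0.32, [321.6, 256.7], [452.2, -125.0]), (0.75, [225.1, 270.9], [461.4, -136.4])] [array([ 457.9, -126.3,   23.8]), np.float64(10.4)]
yellow button_face [(0.71, [324.3, 262.9], [436.9, -133.3]), (0.78, [209.5, 277.7], [432.5, -131.0])] [array([ 434.6, -132.9,   21.6]), np.float64(4.6)]
blue lens [(0.81, [248.3, 257.7], [445.5, 65.5]), (0.73, [198.8, 217.0], [449.4, 61.8])] [array([447.7,  65.5,  29.6]), np.float64(4.2)]
blue button_face [(0.92, [247.4, 244.4], [481.0, 69.6]), (0.82, [214.5, 218.9], [482.5, 61.3])] [array([482.7,  69.7,  14.6]), np.float64(2.3)]
[ 538.1841427  -144.54676078  100.84263451] [ 9.23621479e-01  3.83305526e-01 -4.13162762e-04 -2.57960391e-04] 19.804499202903813
(array([ 538.13475836, -145.96524164,  101.21067812]), array([-0.0005,  0.0004,  0.0009, -0.0026,  0.0024, -0.0009]))
(array([ 463.5       , -272.31067812,  101.21067812]), array([-6.000e-04,  1.000e-04, -4.991e-01, -3.580e-01,  9.330e-02,
       -8.000e-04]))
emitter [589.3 -93.2 102.3] px [311.9 199.8] [(0.39, [199.2, 312.6])]
```

Call:
servo_tool([
  [0,0,-0.09,-0.07,0.02,0,1],
  [0,0,-0.18,-0.14,0.04,0,1],
  [0,0,-0.27,-0.22,0.06,0,1],
  [0,0,-0.36,-0.3,0.08,0,1],
  [0,0,-0.45,-0.358,0.0933,-0.001,1],
])

```text
time_s: 40.7
ee_pos: [462.0, -274.5, 101.2]
orientation: [0.733, 0.681, -0.001, -0.0]
contact_force: [0.1, -0.3, -0.9]
grip_width: 19.8
gripper_force: 25.0
```

Call:
servo_tool([
  [0,0,-0.049,0,0,0,1],
  [0,0,-0.049,0,0,0,1],
  [0,0,-0.049,0,0,0,1],
  [0,0,-0.049,0,0,0,1],
  [0,0,-0.049,0,0,0,1],
])

```text
time_s: 41.2
ee_pos: [463.9, -271.5, 101.4]
orientation: [0.707, 0.707, -0.0, -0.0]
contact_force: [-0.4, -0.0, -1.0]
grip_width: 20.2
gripper_force: 25.0
```

```bash
python3 beam.py 463.5 -129.1 90
```

```text
(array([ 463.5       , -272.31067812,  101.21067812]), array([-0.0005, -0.0001,  0.0004, -0.0019, -0.0011,  0.0004]))
```

Call:
servo_tool([
  [0,0,0,-0.002,-0.001,0,1],
  [0,0,0,-0.002,-0.001,0,1],
  [0,0,0,-0.002,-0.001,0,1],
  [0,0,0,-0.002,-0.001,0,1],
  [0,0,0,-0.002,-0.001,0,1],
])

```text
time_s: 41.7
ee_pos: [463.1, -273.0, 101.3]
orientation: [0.707, 0.707, -0.0, -0.0]
contact_force: [-1.0, -0.1, -0.8]
grip_width: 19.4
gripper_force: 25.0
```

Call:
servo_tool([
  [0,0,0,0,0,0,1],
  [0,0,0,0,0,0,1],
  [0,0,0,0,0,0,1],
  [0,0,0,0,0,0,1],
  [0,0,0,0,0,0,1],
])

```text
time_s: 42.2
ee_pos: [463.1, -273.1, 101.3]
orientation: [0.707, 0.707, -0.0, -0.0]
contact_force: [-0.8, 0.5, -1.1]
grip_width: 19.5
gripper_force: 25.0
```

Call:
servo_tool([
  [0,0,0,0,0,0,1],
  [0,0,0,0,0,0,1],
  [0,0,0,0,0,0,1],
  [0,0,0,0,0,0,1],
  [0,0,0,0,0,0,1],
])

```text
time_s: 42.7
ee_pos: [463.1, -273.1, 101.3]
orientation: [0.707, 0.707, -0.0, -0.0]
contact_force: [-0.3, 0.5, 0.5]
grip_width: 19.9
gripper_force: 25.0
```

Call:
servo_tool([
  [0,0,0,0,0,0,1],
  [0,0,0,0,0,0,1],
  [0,0,0,0,0,0,1],
  [0,0,0,0,0,0,1],
  [0,0,0,0,0,0,1],
])

```text
time_s: 43.2
ee_pos: [463.1, -273.1, 101.3]
orientation: [0.707, 0.707, -0.0, -0.0]
contact_force: [0.1, -0.1, -1.4]
grip_width: 19.7
gripper_force: 25.0
```

Call:
servo_tool([
  [0,0,0,0,0,0,1],
  [0,0,0,0,0,0,1],
  [0,0,0,0,0,0,1],
  [0,0,0,0,0,0,1],
  [0,0,0,0,0,0,1],
])

```text
time_s: 43.7
ee_pos: [463.1, -273.1, 101.3]
orientation: [0.707, 0.707, -0.0, -0.0]
contact_force: [0.3, -0.1, -0.3]
grip_width: 19.6
gripper_force: 25.0
```

```bash
python3 look.py red yellow blue; python3 beam.py 463.5 -129.1 90;python3 beam.py 457.7 66 90
```

```text
red lens [(0.77, [293.7, 186.5], [636.8, -49.3]), (0.68, [301.4, 224.7], [645.8, -42.1])] [array([639.2, -49.9,  37.4]), np.float64(7.0)]
red button_face [(0.88, [291.4, 199.0], [605.0, -44.2])] 
yellow lens [(0.72, [325.1, 250.2], [469.3, -134.0]), (0.91, [224.9, 270.7], [461.2, -135.7])] [array([ 465.5, -133.7,   30.5]), np.float64(7.8)]
yellow button_face [(0.68, [324.8, 263.3], [435.9, -134.6]), (0.68, [209.5, 277.1], [432.9, -129.3])] [array([ 434. , -134.1,   23.9]), np.float64(3.4)]
blue lens [(0.66, [252.3, 256.8], [448.0, 55.2]), (0.6, [201.5, 217.4], [454.6, 58.2])] [array([451. ,  54.9,  34. ]), np.float64(6.3)]
blue button_face [(0.65, [251.8, 242.4], [486.6, 58.2])] 
[ 463.07231766 -273.08662917  101.28544149] [ 7.07169951e-01  7.07043423e-01 -2.98405859e-04 -4.11258659e-04] 19.94512146519202
(array([ 463.5       , -272.31067812,  101.21067812]), array([-0.0006, -0.0001, -0.0001,  0.0019,  0.0011,  0.0002]))
(array([457.7       , -77.21067812, 101.21067812]), array([-6.000e-04, -1.000e-04, -1.000e-04,  4.897e-01, -1.350e-02,
        3.000e-04]))
```

Call:
servo_tool([
  [0,0,0,0.49,-0.013,-0.05,1],
  [0,0,0,0.49,-0.013,-0.05,1],
  [0,0,0,0.49,-0.013,-0.05,1],
  [0,0,0,0.49,-0.013,-0.05,1],
  [0,0,0,0.49,-0.013,-0.05,1],
])

```text
time_s: 44.9
ee_pos: [458.3, -70.0, 122.5]
orientation: [0.703, 0.711, 0.001, -0.0]
contact_force: [-0.9, -0.4, -0.3]
grip_width: 19.7
gripper_force: 25.0
```

Call:
servo_tool([
  [0,0,0,0,0,0,1],
  [0,0,0,0,0,0,1],
  [0,0,0,0,0,0,1],
])

```text
time_s: 45.2
ee_pos: [457.8, -78.6, 121.1]
orientation: [0.708, 0.706, -0.001, -0.0]
contact_force: [0.5, -0.4, -0.5]
grip_width: 19.7
gripper_force: 25.0
```

```bash
python3 - <<'E'
from h import *
from fit import fit,tw
p=arm.grab_frame('wrist'); save(p,'b3.png'); s=fit(p,'blue'); print('lens',tw(s,13)); print('pred px of lens',proj(p,[457.7,66,30]))
for o in arm.place_of(p,'blue_lens'): r,c=o['pixel']; print(o['confidence'],(c,r),onz(p,(c,r),30).round(1))
E
python3 beam.py 457.7 66 90
```

```text
return _methods._mean(a, axis=axis, dtype=dtype,
  ret = ret.dtype.type(ret / rcount)
Traceback (most recent call last):
  File "fit.py", line 11, in fit
    cn=max(cv2.findContours(t,0,1)[0],key=cv2.contourArea); hull=cv2.convexHull(cn)
ValueError: max() iterable argument is empty
```

Run:
```python
from h import *
p=arm.grab_frame('wrist'); hsv=cv2.cvtColor(p['frame'],cv2.COLOR_RGB2HSV)
t=((abs(hsv[...,0].astype(int)-110)<12)&(hsv[...,1]>110)&(hsv[...,2]>60)).astype(np.uint8)
n,l,s,c=cv2.connectedComponentsWithStats(t)
for i in range(1,n):
    if s[i,4]>100: print('blob',s[i],c[i])
q=[proj(p,[470.5+x*np.cos(2.985)-y*np.sin(2.985),64+x*np.sin(2.985)+y*np.cos(2.985),26]).round(1).tolist() for x,y in((30,30),(30,-30),(-30,-30),(-30,30))]
print('expected corners',q,'lens',proj(p,[457.7,66,30]))
for o in arm.place_of(p,'blue_lens'): r,c=o['pixel']; print(o['confidence'],(c,r),onz(p,(c,r),30).round(1))
m=[(o['confidence'],o['box']) for o in arm.masks_of(p,'blue_light')];print(m)
```

```text
blob [ 254    0   96   66 3583] [306.13536143  36.26960648]
expected corners [[252.9, 50.5], [264.7, -51.8], [357.2, -35.0], [338.5, 64.9]] lens [284.03560289   4.20425505]
0.64 (116.4, 67.9) [342.5  28.   30. ]
0.27 (280.2, 131.0) [454.6 -14.7  30. ]
0.2 (283.6, 289.6) [ 456.6 -144.4   30. ]
[(0.92, [302.9, 33.5, 97.7, 66.4]), (0.84, [142.9, 62.2, 123.5, 120.5])]
```

Call:
servo_tool([
  [-0.001,0,-0.0017,0.003,0,0.03,1],
  [-0.001,0,-0.0017,0.003,0,0.05,1],
  [-0.001,0,-0.0017,0.003,0,0.05,1],
  [-0.001,0,-0.0017,0.003,0,0.05,1],
  [-0.001,0,-0.0017,0.003,0,0.05,1],
])

```text
time_s: 45.95
ee_pos: [458.1, -75.8, 101.4]
orientation: [0.706, 0.708, 0.0, 0.0]
contact_force: [0.8, -0.4, -1.2]
grip_width: 19.8
gripper_force: 25.0
```

Call:
servo_tool([
  [0,0,0,0,0,0,1],
  [0,0,0,0,0,0,1],
  [0,0,0,0,0,0,1],
  [0,0,0,0,0,0,1],
  [0,0,0,0,0,0,1],
])

```text
time_s: 46.45
ee_pos: [457.9, -75.9, 101.4]
orientation: [0.706, 0.708, 0.0, 0.0]
contact_force: [-0.7, 0.1, -0.7]
grip_width: 19.7
gripper_force: 25.0
```

Call:
servo_tool([
  [0,0,0,0,0,0,1],
  [0,0,0,0,0,0,1],
  [0,0,0,0,0,0,1],
  [0,0,0,0,0,0,1],
  [0,0,0,0,0,0,1],
])

```text
time_s: 46.95
ee_pos: [457.9, -75.9, 101.3]
orientation: [0.706, 0.708, 0.0, 0.0]
contact_force: [-0.2, 0.5, -0.4]
grip_width: 19.9
gripper_force: 25.0
```

Call:
servo_tool([
  [0,0,0,0,0,0,1],
  [0,0,0,0,0,0,1],
  [0,0,0,0,0,0,1],
  [0,0,0,0,0,0,1],
  [0,0,0,0,0,0,1],
])

```text
time_s: 47.45
ee_pos: [457.9, -75.9, 101.3]
orientation: [0.706, 0.708, 0.0, 0.0]
contact_force: [-0.2, -0.3, -0.3]
grip_width: 19.4
gripper_force: 25.0
```

Call:
servo_tool([
  [0,0,0,0,0,0,1],
  [0,0,0,0,0,0,1],
  [0,0,0,0,0,0,1],
  [0,0,0,0,0,0,1],
  [0,0,0,0,0,0,1],
])

```text
time_s: 47.95
ee_pos: [457.9, -75.9, 101.3]
orientation: [0.706, 0.708, 0.0, 0.0]
contact_force: [-0.2, 0.3, -0.7]
grip_width: 19.8
gripper_force: 25.0
```

Call:
servo_tool([
  [0,0,0,0,0,0,1],
  [0,0,0,0,0,0,1],
  [0,0,0,0,0,0,1],
  [0,0,0,0,0,0,1],
  [0,0,0,0,0,0,1],
])

```text
time_s: 48.45
ee_pos: [457.9, -75.9, 101.3]
orientation: [0.706, 0.708, 0.0, 0.0]
contact_force: [0.1, 0.4, -0.7]
grip_width: 19.7
gripper_force: 25.0
```

Run:
```python
from h import *
p=arm.grab_frame('wrist'); s=arm.state(); R=Ro.from_quat(s['orientation'])
em=np.array(s['ee_pos'])+R.apply([72.5,0,-1.5]); b=R.apply([.7071,0,.7071]); y=R.apply([0,1,0]); d=np.array([457.7,66,32])-em
print('beam x',d@b,'y',d@y,'z',d@np.cross(b,y)); print('back to cradle',rowto([440,-352.2,131],down(0)))
```

```text
beam x 99.15771670862705 y 0.07775910996854514 z 1.0522969324583948
back to cradle [ 4.000e-04 -1.000e-04  1.500e-03 -6.907e-01 -4.640e-02 -7.430e-02]
```

Call:
servo_tool([
  [0,0,0,-0.35,-0.023,-0.075,1],
  [0,0,0,-0.35,-0.023,-0.075,1],
  [0,0,0,-0.35,-0.023,-0.075,1],
  [0,0,0,-0.35,-0.023,-0.075,1],
  [0,0,0.003,-0.35,-0.023,-0.075,1],
])

```text
time_s: 49.0
ee_pos: [448.8, -216.9, 131.3]
orientation: [0.709, 0.705, 0.0, 0.0]
contact_force: [0.4, 1.0, 0.1]
grip_width: 19.6
gripper_force: 25.0
```

Call:
servo_tool([
  [0,0,0,-0.34,-0.023,0,1],
  [0,0,0,-0.34,-0.023,0,1],
  [0,0,0,-0.34,-0.023,0,1],
  [0,0,0,-0.34,-0.023,0,1],
  [0,0,0,-0.34,-0.023,0,1],
])

```text
time_s: 49.5
ee_pos: [439.7, -350.5, 130.6]
orientation: [0.708, 0.707, 0.001, -0.001]
contact_force: [0.6, 0.2, -1.0]
grip_width: 19.6
gripper_force: 25.0
```

Call:
servo_tool([
  [0,0,0,0,0,0,1],
  [0,0,0,0,0,0,1],
  [0,0,0,0,0,0,1],
  [0,0,0,0,0,0,1],
])

```text
time_s: 49.9
ee_pos: [439.8, -351.1, 131.4]
orientation: [0.707, 0.707, 0.0, 0.0]
contact_force: [-0.2, 0.9, -1.6]
grip_width: 19.7
gripper_force: 25.0
```

Run:
```python
from h import *
print(arm.state()['ee_pos'],rowto([439.9,-352.2,60],Ro.from_quat([.7083,.7059,0,0])))
```

```text
[ 439.83155065 -351.09768459  131.41551659] [ 4.000e-04 -1.000e-04  1.600e-03 -2.800e-03  1.000e-04  1.785e-01]
```

Call:
servo_tool([
  [0,0,0.0015,-0.003,0,0.05,1],
  [0,0,0.0015,-0.003,0,0.12,1],
  [0,0,0.0015,-0.003,0,0.18,1],
  [0,0,0.0015,-0.003,0,0.18,1],
  [0,0,0.0015,-0.003,0,0.18,1],
])

```text
time_s: 50.4
ee_pos: [439.9, -352.9, 59.6]
orientation: [0.709, 0.706, 0.0, 0.0]
contact_force: [-0.9, 0.1, -1.0]
grip_width: 19.5
gripper_force: 25.0
```

Call:
servo_tool([
  [0,0,0,0,0,0,1],
  [0,0,0,0,0,0,1],
])

```text
time_s: 50.6
ee_pos: [440.5, -353.6, 60.7]
orientation: [0.709, 0.705, 0.0, 0.001]
contact_force: [-0.6, -1.4, -0.9]
grip_width: 19.7
gripper_force: 25.0
```

Run:
```python
from h import *
print(arm.state()['ee_pos'],arm.state()['orientation'],rowto([439.9,-352.2,24.2],Ro.from_quat([.7083,.7059,0,0])))
```

```text
[ 440.50414236 -353.62186168   60.73599965] [7.08736951e-01 7.05471128e-01 4.26457035e-04 1.49660011e-03] [ 0.0017  0.001  -0.0008  0.0037 -0.0018  0.0913]
```

Call:
servo_tool([
  [0.0015,0.001,0,0.003,-0.0015,0.02,1],
  [0.0015,0.001,0,0.003,-0.0015,0.05,1],
  [0.0015,0.001,0,0.003,-0.0015,0.08,1],
  [0.0015,0.001,0,0.003,-0.0015,0.09,1],
  [0.0015,0.001,0,0.003,-0.0015,0.0915,1],
])

```text
time_s: 51.1
ee_pos: [439.9, -352.1, 22.3]
orientation: [0.709, 0.706, 0.0, -0.001]
contact_force: [2.5, -0.2, 1.8]
grip_width: 19.7
gripper_force: 24.9
```

Call:
servo_tool([
  [0,0,0,0,0,0,1],
  [0,0,0,0,0,0,1],
])

```text
time_s: 51.3
ee_pos: [439.8, -352.0, 22.7]
orientation: [0.709, 0.706, 0.0, -0.001]
contact_force: [3.6, -1.3, -2.5]
grip_width: 19.5
gripper_force: 25.0
```

Call:
servo_tool([
  [0,0,0,0,0,0,0.4],
  [0,0,0,0,0,0,0.2],
  [0,0,0,0,0,0,0],
  [0,0,0,0,0,0,0],
  [0,0,0,0,0,0,0],
])

```text
time_s: 51.8
ee_pos: [438.6, -351.8, 22.6]
orientation: [0.709, 0.705, -0.0, -0.002]
contact_force: [0.7, 0.3, -0.5]
grip_width: 42.4
gripper_force: 0.0
```

Call:
servo_tool([
  [0,0,0,0,0,-0.05,0],
  [0,0,0,0,0,-0.15,-0.5],
  [0,0,0,0,0,-0.25,-1],
  [0,0,0,0,0,-0.3,-1],
  [0,0,0,0,0,-0.3,-1],
])

```text
time_s: 52.3
ee_pos: [441.0, -353.2, 146.1]
orientation: [0.709, 0.705, 0.0, 0.002]
contact_force: [0.5, 0.5, 1.1]
grip_width: 67.6
gripper_force: 0.0
```

Call:
servo_tool([
  [0,0,0,0,0,0,-1],
  [0,0,0,0,0,0,-1],
  [0,0,0,0,0,0,-1],
])

```text
time_s: 52.6
ee_pos: [438.4, -351.5, 141.2]
orientation: [0.709, 0.706, -0.0, -0.003]
contact_force: [0.2, -0.4, 0.1]
grip_width: 85.3
gripper_force: 0.0
```

```bash
python3 rem.py; python3 look.py red yellow blue
python3 - <<'E'
from h import *
p=arm.grab_frame('top')
for o in arm.masks_of(p,'tray'):
    q=cv2.minAreaRect(cv2.findNonZero(o['mask'].astype(np.uint8))); print('tray',o['confidence'],q,[onz(p,b,13)[:2].round(0).tolist() for b in cv2.boxPoints(q)],onz(p,q[0],13).round(1))
for o in arm.place_of(p,'tray'): r,c=o['pixel']; print(onz(p,(c,r),0))
s=arm.state();print('row over yellow',rowto([450.5,-131,200],down(np.radians(5.5))))
E
```

```text
rect ((285.0, 212.0), (26.0, 136.0), 0.0) bound (272, 144, 27, 137)
front [ 438.9 -296.8   51. ]
rear [ 438.4 -408.6   51. ]
rear low [ 438.4 -417.4   35. ]
centre [ 438.7 -349.2   51. ]
axis [ 438.6 -304.1   51. ] [ 438.8 -399.5   51. ] heading deg 90.11
ee [ 438.55461857 -351.582171    141.32779228] tool x heading 89.74
red lens [(0.39, [290.5, 196.9], [608.5, -41.3])] 
red button_face [(0.58, [293.5, 197.1], [610.3, -49.7])] 
yellow lens [(0.64, [325.4, 254.5], [458.1, -134.8]), (0.91, [226.3, 269.4], [464.5, -132.9])] [array([ 461. , -135. ,   33.7]), np.float64(6.2)]
yellow button_face [(0.94, [323.8, 261.8], [439.8, -131.9]), (0.93, [210.9, 278.6], [434.4, -134.4])] [array([ 437.3, -131.9,   18. ]), np.float64(5.2)]
blue lens [] 
blue button_face [(0.8, [249.5, 243.8], [482.7, 64.1])] 
[ 439.25155938 -352.09867672  142.71744507] [ 7.08727949e-01  7.05480869e-01 -1.42239702e-05 -1.19947006e-03] 86.82513145484245
tray 0.68 ((156.9207763671875, 242.34567260742188), (106.10198974609375, 43.83121871948242), 88.2901840209961) [[621.0, 380.0], [628.0, 263.0], [347.0, 240.0], [341.0, 353.0]] [481.9 308.8  13. ]
row over yellow [-0.001  -0.0011 -0.064   0.5531  0.0254 -0.1423]
```

Call:
servo_tool([
  [0,0,0.09,0.11,0,-0.02,-1],
  [0,0,0.18,0.22,-0.01,-0.04,-1],
  [0,0,0.27,0.33,-0.015,-0.06,-1],
  [0,0,0.36,0.44,-0.02,-0.06,-1],
  [0,0,0.45,0.55,-0.023,-0.06,-1],
])

```text
time_s: 54.0
ee_pos: [431.0, -131.3, 167.6]
orientation: [0.91, 0.415, -0.0, -0.001]
contact_force: [0.9, 0.4, 0.1]
grip_width: 87.2
gripper_force: 0.0
```

Call:
servo_tool([
  [0,0,0.09,0,0,0,-1],
  [0,0,0.18,0,0,0,-1],
  [0,0,0.27,0,0,0,-1],
  [0,0,0.36,0,0,0,-1],
  [0,0,0.45,0,0,0,-1],
])

```text
time_s: 54.5
ee_pos: [431.2, -132.8, 167.2]
orientation: [0.997, 0.075, -0.001, -0.001]
contact_force: [0.2, -0.3, -0.8]
grip_width: 87.4
gripper_force: 0.0
```

Call:
servo_tool([
  [0,0,0.04,0,0,0,-1],
  [0,0,0.04,0,0,0,-1],
  [0,0,0.04,0,0,0,-1],
  [0,0,0.04,0,0,0,-1],
])

```text
time_s: 54.9
ee_pos: [431.1, -132.9, 167.1]
orientation: [0.999, 0.047, -0.001, -0.001]
contact_force: [0.1, -0.4, -0.7]
grip_width: 86.9
gripper_force: 0.0
```

```bash
cat > pick.py <<'E'
from h import *
from fit import fit
import sys
p=arm.grab_frame('wrist'); s=fit(p,sys.argv[1]); hd=(s[2]+np.pi/4)%(np.pi/2)-np.pi/4
z=float(sys.argv[2]) if len(sys.argv)>2 else 60
R=down(hd-np.pi/2); print('heading',np.degrees(hd).round(1),arm.state()['ee_pos'],'row',rowto([s[0],s[1],z],R))
E
python3 pick.py yellow
```

```text
yellow pose [ 4.50510e+02 -1.31098e+02  8.60000e-02] yaw lens-hole 0.099 lens in tile [[13.1  0.7]] hole [[-16.1   0.3]] px lens [282.7 162.3] hole [282.9 193.4] resid 0.62
heading 4.9 [ 431.11842409 -132.9579004   167.07703946] row [-0.0012  0.001   0.0043  0.0491  0.0004  0.2676]
```

Call:
servo_tool([
  [-0.001,0.001,0.004,0.049,0,0.1,-1],
  [-0.001,0.001,0.004,0.049,0,0.2,-1],
  [-0.001,0.001,0.004,0.049,0,0.29,-1],
  [-0.001,0.001,0.004,0.049,0,0.37,-1],
  [-0.001,0.001,0.004,0.049,0,0.393,-1],
])

```text
time_s: 55.5
ee_pos: [448.1, -130.3, 7.1]
orientation: [0.999, 0.043, -0.003, -0.001]
contact_force: [-0.0, -0.3, -0.1]
grip_width: 86.9
gripper_force: 0.0
```

Call:
servo_tool([
  [0,0,0,0,0,0,-1],
  [0,0,0,0,0,0,0.2],
  [0,0,0,0,0,0,1],
  [0,0,0,0,0,0,1],
  [0,0,0,0,0,0,1],
], grip_force=30)

```text
time_s: 56.0
ee_pos: [451.0, -131.1, 10.8]
orientation: [0.999, 0.043, 0.001, 0.0]
contact_force: [-1.0, -0.2, 0.9]
grip_width: 62.4
gripper_force: 0.0
```

Call:
servo_tool([
  [0,0,0,0,0,0,1],
  [0,0,0,0,0,0,1],
  [0,0,0,0,0,0,1],
])

```text
time_s: 56.3
ee_pos: [450.9, -131.0, 10.6]
orientation: [0.999, 0.043, 0.0, 0.0]
contact_force: [-1.8, 0.5, 6.1]
grip_width: 59.8
gripper_force: 30.0
```

Call:
servo_tool([
  [0,0,0,0,0,-0.05,1],
  [0,0,0,0,0,-0.15,1],
  [0,0,0,0,0,-0.25,1],
  [0,0,0,0,0,-0.3,1],
  [0,0,0,0,0,-0.3,1],
])

```text
time_s: 56.8
ee_pos: [452.3, -131.3, 132.5]
orientation: [0.999, 0.043, 0.003, 0.001]
contact_force: [0.1, -0.2, -1.4]
grip_width: 60.1
gripper_force: 30.0
```

Call:
servo_tool([
  [0,0,0,0.035,-0.41,0,1],
  [0,0,0,0.035,-0.41,0,1],
  [0,0,0,0.035,-0.41,0,1],
  [0,0,0,0.035,-0.41,0,1],
  [0,0,0.05,0.035,-0.41,0,1],
])

```text
time_s: 57.3
ee_pos: [448.8, 37.2, 128.4]
orientation: [1.0, 0.006, -0.001, -0.001]
contact_force: [-0.1, -0.6, -2.8]
grip_width: 59.7
gripper_force: 30.0
```

Call:
servo_tool([
  [0,0,0,0.035,-0.41,0,1],
  [0,0,0,0.035,-0.41,0,1],
  [0,0,0,0.035,-0.41,0,1],
  [0,0,0,0.035,-0.41,0,1],
  [0,0,0,0.035,-0.41,0,1],
])

```text
time_s: 57.8
ee_pos: [461.6, 200.6, 128.4]
orientation: [1.0, 0.007, -0.001, -0.001]
contact_force: [0.1, -0.0, -1.7]
grip_width: 59.7
gripper_force: 30.0
```

Call:
servo_tool([
  [0,0,0,0,0,0,1],
  [0,0,0,0,0,0,1],
  [0,0,0,0,0,0,1],
])

```text
time_s: 58.1
ee_pos: [463.0, 195.8, 129.6]
orientation: [1.0, 0.002, -0.0, 0.0]
contact_force: [-0.5, 1.1, -2.4]
grip_width: 59.5
gripper_force: 30.0
```

```bash
cat > tray.py <<'E'
from h import *
p=arm.grab_frame('wrist'); save(p,'tr.png'); f=p['frame']; g=arm.state(); print(g['ee_pos'],g['orientation'])
for o in arm.place_of(p,'tray'): r,c=o['pixel']; print(o['confidence'],(c,r),onz(p,(c,r),0).round(1))
for o in arm.masks_of(p,'tray')[:1]:
    m=o['mask'].astype(np.uint8); print(o['confidence'],o['box'])
    c=max(cv2.findContours(m,0,1)[0],key=cv2.contourArea); a=cv2.approxPolyDP(cv2.convexHull(c),6,True)[:,0]
    for q in a: print(q,onz(p,q.astype(float),13)[:2].round(1))
E
python3 tray.py
```

```text
[463.06459512 196.11752602 129.75232827] [ 9.99996785e-01  2.51518685e-03 -1.76192746e-04  2.69294799e-04]
0.57 (150.7, 176.1) [484.6 310.2   0. ]
0.79 [128.3, 149.9, 187.0, 299.9]
[36  0] [614.9 372.6]
[192   2] [614.  261.2]
[222 218] [450.9 248. ]
[219 252] [419.  252.3]
[169 300] [370.2 301.4]
[105 270] [401.  356.1]
```

View pics/tr.png

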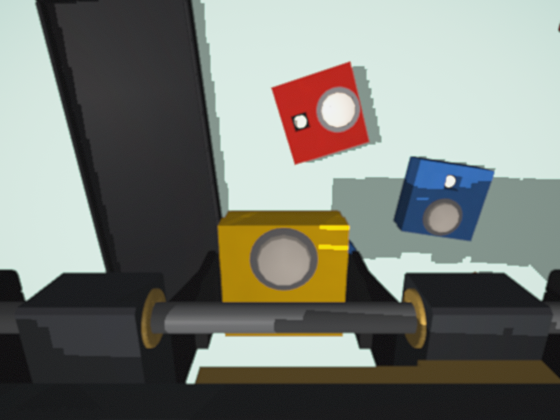

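The wrist view shows the tray at the left, right edge (192,2) to (222,218) and left edge (36,0) to (105,270). Its yaw is about 4.5° and its centre about (484,307). The yellow tile is held straight at (284,260).

Call:
servo_tool([
  [0,0,-0.047,0.08,-0.09,0,1],
  [0,0,-0.047,0.16,-0.18,0,1],
  [0,0,-0.047,0.2665,-0.2925,0,1],
  [0,0,-0.047,0.2665,-0.2925,0.05,1],
  [0,0,-0.047,0.2665,-0.2925,0.15,1],
])

```text
time_s: 58.75
ee_pos: [572.7, 319.8, 72.4]
orientation: [0.999, 0.041, 0.004, -0.003]
contact_force: [0.8, -0.0, -3.2]
grip_width: 59.9
gripper_force: 30.0
```

Call:
servo_tool([
  [0,0,0,0,0,0.08,1],
  [0,0,0,0,0,0.08,1],
  [0,0,0,0,0,0.08,1],
])

```text
time_s: 59.05
ee_pos: [568.8, 315.4, 38.1]
orientation: [0.999, 0.04, -0.0, -0.0]
contact_force: [0.2, 0.8, -1.0]
grip_width: 59.6
gripper_force: 30.0
```

Run:
```python
from h import *
print(arm.state()['ee_pos'],rowto([569,313.7,16],down(np.radians(4.5-90))))
```

```text
[568.83247619 315.43767955  38.14730419] [-0.0002  0.0003  0.0015  0.0001  0.0044  0.0554]
```

Call:
servo_tool([
  [0,0,0,0,0.004,0.02,1],
  [0,0,0,0,0.004,0.04,1],
  [0,0,0,0,0.004,0.053,1],
  [0,0,0,0,0.004,0.056,1],
  [0,0,0,0,0.004,0.056,1],
])

```text
time_s: 59.55
ee_pos: [568.7, 314.1, 15.5]
orientation: [0.999, 0.041, -0.0, -0.0]
contact_force: [0.9, 0.2, -1.5]
grip_width: 60.0
gripper_force: 30.0
```

Call:
servo_tool([
  [0,0,0,0,0,0,-0.5],
  [0,0,0,0,0,0,-0.7],
  [0,0,0,0,0,0,-0.7],
  [0,0,0,0,0,0,-0.7],
])

```text
time_s: 59.95
ee_pos: [569.0, 314.3, 16.0]
orientation: [0.999, 0.041, 0.0, -0.0]
contact_force: [-0.5, -0.8, -0.2]
grip_width: 73.1
gripper_force: 0.0
```

Call:
servo_tool([
  [0,0,0,0,0,-0.05,-0.7],
  [0,0,0,0,0,-0.15,-1],
  [0,0,0,0,0,-0.25,-1],
  [0,0,0,0,0,-0.35,-1],
  [0,0,0,0,0,-0.35,-1],
])

```text
time_s: 60.45
ee_pos: [571.9, 316.8, 162.5]
orientation: [0.999, 0.041, 0.005, -0.003]
contact_force: [1.3, 0.6, 0.1]
grip_width: 86.1
gripper_force: 0.0
```

Call:
servo_tool([
  [0,0,0,-0.1,0,0,-1],
  [0,0,0,-0.1,0,0,-1],
  [0,0,0,-0.1,0,0,-1],
])

```text
time_s: 60.75
ee_pos: [528.2, 310.7, 155.4]
orientation: [0.999, 0.041, -0.0, 0.0]
contact_force: [0.2, 0.7, 0.4]
grip_width: 86.8
gripper_force: 0.0
```

```bash
python3 - <<'E'
from h import *
from fit import fit
p=arm.grab_frame('wrist'); 
try:
    s=fit(p,'yellow',zoff=5); d=s[:2]-[484,307]; c,t=np.cos(.0785),np.sin(.0785); print('in tray',d@[c,t],d@[-t,c])
except Exception as e: print(e)
print('row to blue view',rowto([440,60,160],down(np.radians(-9-90))))
E
python3 look.py red blue
```

```text
yellow pose [5.68453e+02 3.13813e+02 8.10000e-02] yaw lens-hole 0.112 lens in tile [[13.   0.8]] hole [[-16.   -0.1]] px lens [282.3 140.3] hole [283.4 174.5] resid 0.42
in tray 84.72757238598061 0.16957023985236352
row to blue view [-2.000e-04 -4.000e-04  1.514e-01 -2.742e-01  6.063e-01 -1.160e-02]
red lens [(0.91, [292.1, 186.9], [635.6, -45.1]), (0.85, [300.7, 226.9], [641.5, -49.3])] [array([639.4, -45.9,  29.4]), np.float64(6.5)]
red button_face [(0.68, [289.4, 197.6], [608.7, -38.7]), (0.93, [289.4, 231.5], [619.7, -40.6])] [array([614.3, -39.9,  19.3]), np.float64(10.9)]
blue lens [(0.59, [249.7, 251.3], [462.1, 62.4]), (0.91, [199.6, 219.6], [449.2, 51.0])] [array([456.7,  63.2,  24.4]), np.float64(12.1)]
blue button_face [(0.85, [249.5, 240.7], [490.9, 64.3]), (0.88, [211.2, 217.6], [476.8, 69.0])] [array([483.4,  64.8,  23. ]), np.float64(14.4)]
[529.02952584 310.78407354 155.49764926] [ 9.99172798e-01  4.06655197e-02 -6.23262138e-05 -1.74332101e-04] 86.98173970575532
```

Call:
servo_tool([
  [0,0,0.05,-0.137,0.3,0,-1],
  [0,0,0.1,-0.137,0.3,0,-1],
  [0,0,0.15,-0.137,0.3,0,-1],
  [0,0,0.15,-0.137,0.3,0,-1],
])

```text
time_s: 61.75
ee_pos: [483.0, 181.3, 155.2]
orientation: [0.997, -0.081, -0.001, 0.002]
contact_force: [1.0, 0.7, 0.7]
grip_width: 87.0
gripper_force: 0.0
```

Call:
servo_tool([
  [0,0,0,-0.206,0.271,0,-1],
  [0,0,0,-0.206,0.271,0,-1],
  [0,0,0,-0.206,0.271,0,-1],
  [0,0,0,-0.206,0.271,0,-1],
])

```text
time_s: 62.15
ee_pos: [382.6, 89.5, 155.1]
orientation: [0.997, -0.078, -0.001, 0.001]
contact_force: [0.8, 0.5, 0.7]
grip_width: 86.8
gripper_force: 0.0
```

Call:
servo_tool([
  [0,0,0,0,0,0,-1],
  [0,0,0,0,0,0,-1],
  [0,0,0,0,0,0,-1],
])

```text
time_s: 62.45
ee_pos: [387.1, 93.6, 155.7]
orientation: [0.997, -0.076, 0.0, -0.001]
contact_force: [0.7, -0.3, 0.4]
grip_width: 87.1
gripper_force: 0.0
```

```bash
python3 pick.py blue 9.5
```

```text
return _methods._mean(a, axis=axis, dtype=dtype,
  ret = ret.dtype.type(ret / rcount)
Traceback (most recent call last):
  File "pick.py", line 4, in <module>
    p=arm.grab_frame('wrist'); s=fit(p,sys.argv[1]); hd=(s[2]+np.pi/4)%(np.pi/2)-np.pi/4
                                 ~~~^^^^^^^^^^^^^^^
  File "fit.py", line 11, in fit
    cn=max(cv2.findContours(t,0,1)[0],key=cv2.contourArea); hull=cv2.convexHull(cn)
ValueError: max() iterable argument is empty
```

Call:
servo_tool([
  [0,0,0,0.14,0.06,0,-1],
  [0,0,0,0.14,0.06,0,-1],
  [0,0,0,0.14,0.06,0,-1],
  [0,0,0,0.14,0.06,0,-1],
  [0,0,0,0.14,0.06,0,-1],
])

```text
time_s: 63.05
ee_pos: [436.6, 60.8, 155.3]
orientation: [0.997, -0.076, -0.001, -0.0]
contact_force: [-0.2, -0.4, -0.9]
grip_width: 87.1
gripper_force: 0.0
```

```bash
python3 - <<'E'
t=open('fit.py').read()
t=t.replace("m=max(arm.masks_of(p,c+'_light'),key=lambda o:o['mask'].sum()*(o['confidence']>.5))","m=min(arm.masks_of(p,c+'_light'),key=lambda o:np.linalg.norm(onz(p,o['box'][:2],15)[:2]-near[c]))")
t=t.replace("def fit(","near={'red':(626,-44),'yellow':(569,314),'blue':(470,64)}\ndef fit(",1)
open('fit.py','w').write(t)
E
python3 pick.py blue 9.5
```

```text
blue pose [470.364  63.416   2.992] yaw lens-hole 2.977 lens in tile [[13.1 -0.7]] hole [[-15.7  -0.3]] px lens [272.9 179.4] hole [273.1 144.9] resid 0.92
heading -8.6 [436.80241131  60.61567143 155.49819904] row [-1.00e-04  3.00e-04 -1.80e-03  8.20e-02 -1.96e-02  3.65e-01]
```

Call:
servo_tool([
  [0,0,-0.002,0.082,-0.021,0.08,-1],
  [0,0,-0.002,0.082,-0.021,0.18,-1],
  [0,0,-0.002,0.082,-0.021,0.28,-1],
  [0,0,-0.002,0.082,-0.021,0.35,-1],
  [0,0,-0.002,0.082,-0.021,0.364,-1],
])

```text
time_s: 63.65
ee_pos: [468.5, 63.3, 7.3]
orientation: [0.997, -0.075, -0.003, 0.0]
contact_force: [0.1, 0.3, 0.1]
grip_width: 86.9
gripper_force: 0.0
```

Call:
servo_tool([
  [0,0,0,0,0,0,-1],
  [0,0,0,0,0,0,0.2],
  [0,0,0,0,0,0,1],
  [0,0,0,0,0,0,1],
  [0,0,0,0,0,0,1],
], grip_force=30)

```text
time_s: 64.15
ee_pos: [471.9, 63.2, 10.8]
orientation: [0.997, -0.076, 0.001, -0.0]
contact_force: [-0.1, 0.1, 0.4]
grip_width: 63.0
gripper_force: 0.0
```

Call:
servo_tool([
  [0,0,0,0,0,0,1],
  [0,0,0,0,0,0,1],
  [0,0,0,0,0,0,1],
])

```text
time_s: 64.45
ee_pos: [471.9, 63.3, 10.6]
orientation: [0.997, -0.076, 0.001, -0.0]
contact_force: [-0.4, -0.3, 7.0]
grip_width: 59.5
gripper_force: 30.0
```

Call:
servo_tool([
  [0,0,0,0,0,-0.05,1],
  [0,0,0,0,0,-0.15,1],
  [0,0,0,0,0,-0.25,1],
  [0,0,0,0,0,-0.25,1],
  [0,0,0,0,0,-0.25,1],
])

```text
time_s: 64.95
ee_pos: [471.4, 63.0, 110.3]
orientation: [0.997, -0.076, 0.001, -0.0]
contact_force: [-1.2, -0.4, -1.9]
grip_width: 59.8
gripper_force: 30.0
```

Call:
servo_tool([
  [0,0,0,0,0,0,1],
  [0,0,0,0,0,0,1],
])

```text
time_s: 65.15
ee_pos: [470.0, 62.9, 108.4]
orientation: [0.997, -0.075, -0.002, 0.0]
contact_force: [0.3, -0.4, -1.6]
grip_width: 59.7
gripper_force: 30.0
```

Run:
```python
from h import *
print(arm.state()['ee_pos'],rowto([484,307,110],down(np.radians(4.5-90))))
```

```text
[470.04947673  62.94231941 108.35697008] [ 2.000e-04  2.300e-03 -1.461e-01 -5.730e-02 -6.084e-01 -4.300e-03]
```

Call:
servo_tool([
  [0,0,-0.03,-0.0573,-0.6084,-0.004,1],
  [0,0,-0.06,-0.0573,-0.6084,-0.004,1],
  [0,0,-0.09,-0.0573,-0.6084,-0.004,1],
  [0,0,-0.12,-0.0573,-0.6084,-0.004,1],
  [0,0,-0.146,-0.0573,-0.6084,-0.004,1],
])

```text
time_s: 65.65
ee_pos: [484.4, 309.6, 110.1]
orientation: [0.999, 0.041, -0.001, 0.0]
contact_force: [1.6, 0.5, -2.0]
grip_width: 59.4
gripper_force: 30.0
```

Call:
servo_tool([
  [0,0,0,0,0,0.08,1],
  [0,0,0,0,0,0.16,1],
  [0,0,0,0,0,0.18,1],
  [0,0,0,0,0,0.18,1],
  [0,0,0,0,0,0.18,1],
])

```text
time_s: 66.15
ee_pos: [485.8, 307.5, 40.1]
orientation: [0.999, 0.039, 0.0, -0.0]
contact_force: [0.2, 0.7, -1.3]
grip_width: 59.5
gripper_force: 30.0
```

Run:
```python
from h import *
print(arm.state()['ee_pos'],rowto([484,307,16],down(np.radians(4.5-90))))
```

```text
[485.820041  307.5155799  40.1290555] [-0.0006 -0.0004 -0.0004 -0.0047  0.001   0.0603]
```

Lowering and releasing, then on to red.

Call:
servo_tool([
  [0,0,0,-0.0047,0.001,0.02,1],
  [0,0,0,-0.0047,0.001,0.04,1],
  [0,0,0,-0.0047,0.001,0.055,1],
  [0,0,0,-0.0047,0.001,0.061,1],
  [0,0,0,-0.0047,0.001,0.061,1],
])

```text
time_s: 66.65
ee_pos: [483.4, 306.7, 15.1]
orientation: [0.999, 0.039, -0.0, -0.0]
contact_force: [-0.0, -0.3, -1.5]
grip_width: 59.6
gripper_force: 30.0
```

Call:
servo_tool([
  [0,0,0,0,0,0,-0.5],
  [0,0,0,0,0,0,-0.7],
  [0,0,0,0,0,0,-0.7],
  [0,0,0,0,0,0,-0.7],
])

```text
time_s: 67.05
ee_pos: [483.6, 306.8, 15.3]
orientation: [0.999, 0.039, 0.0, -0.0]
contact_force: [0.5, -0.1, -0.0]
grip_width: 72.9
gripper_force: 0.0
```

Call:
servo_tool([
  [0,0,0,0,0,-0.05,-0.7],
  [0,0,0,0,0,-0.15,-1],
  [0,0,0,0,0,-0.25,-1],
  [0,0,0,0,0,-0.35,-1],
  [0,0,0,0,0,-0.35,-1],
])

```text
time_s: 67.55
ee_pos: [486.4, 309.4, 161.2]
orientation: [0.999, 0.039, 0.005, -0.003]
contact_force: [1.0, -0.0, -0.2]
grip_width: 86.6
gripper_force: 0.0
```

Call:
servo_tool([
  [0,0,0,0,0,0,-1],
  [0,0,0,0,0,0,-1],
])

```text
time_s: 67.75
ee_pos: [482.8, 306.0, 154.1]
orientation: [0.999, 0.039, -0.001, 0.001]
contact_force: [-0.2, -0.3, -0.2]
grip_width: 86.7
gripper_force: 0.0
```

Run:
```python
from h import *
print(arm.state()['ee_pos'],rowto([595,-44,155],down(np.radians(-4.5-90))))
```

```text
[482.79458107 305.97653827 154.08035881] [ 7.000e-04  1.100e-03  9.980e-02  2.112e-01  8.942e-01 -1.900e-03]
```

Call:
servo_tool([
  [0,0,0,0.1056,0.447,0,-1],
  [0,0,0,0.1056,0.447,0,-1],
  [0,0,0,0.1056,0.447,0,-1],
  [0,0,0,0.1056,0.447,0,-1],
  [0,0,0,0.1056,0.447,0,-1],
])

```text
time_s: 68.25
ee_pos: [540.4, 124.5, 152.9]
orientation: [0.999, 0.034, -0.002, 0.002]
contact_force: [-0.1, -0.6, 0.2]
grip_width: 86.8
gripper_force: 0.0
```

Call:
servo_tool([
  [0,0,0.02,0.1056,0.447,0,-1],
  [0,0,0.04,0.1056,0.447,0,-1],
  [0,0,0.06,0.1056,0.447,0,-1],
  [0,0,0.1,0.1056,0.447,0,-1],
  [0,0,0.1,0.1056,0.447,0,-1],
])

```text
time_s: 68.75
ee_pos: [595.9, -49.5, 153.1]
orientation: [0.999, -0.044, -0.001, 0.001]
contact_force: [-0.4, -0.9, 0.7]
grip_width: 87.2
gripper_force: 0.0
```

Call:
servo_tool([
  [0,0,0,0,0,0,-1],
  [0,0,0,0,0,0,-1],
  [0,0,0,0,0,0,-1],
])

```text
time_s: 69.05
ee_pos: [595.2, -40.7, 154.7]
orientation: [0.999, -0.037, -0.0, -0.001]
contact_force: [-0.2, 0.7, 1.2]
grip_width: 86.9
gripper_force: 0.0
```

```bash
python3 pick.py red 9.5
```

```text
red pose [ 6.26123e+02 -4.48400e+01 -7.70000e-02] yaw lens-hole -0.067 lens in tile [[13.2  0.7]] hole [[-15.8   0.4]] px lens [284.3 150.8] hole [284.6 183.8] resid 1.1
heading -4.4 [595.41143361 -41.53665014 155.03453473] row [-5.000e-04  2.000e-04  3.000e-04  7.730e-02  2.700e-03  3.638e-01]
```

Call:
servo_tool([
  [0,0,0,0.077,0.002,0.08,-1],
  [0,0,0,0.077,0.002,0.18,-1],
  [0,0,0,0.077,0.002,0.28,-1],
  [0,0,0,0.077,0.002,0.35,-1],
  [0,0,0,0.077,0.002,0.363,-1],
])

```text
time_s: 69.65
ee_pos: [623.3, -45.6, 6.2]
orientation: [0.999, -0.039, -0.004, -0.0]
contact_force: [-0.7, 1.4, -0.1]
grip_width: 87.2
gripper_force: 0.0
```

Call:
servo_tool([
  [0,0,0,0,0,0,-1],
  [0,0,0,0,0,0,0.2],
  [0,0,0,0,0,0,1],
  [0,0,0,0,0,0,1],
  [0,0,0,0,0,0,1],
], grip_force=30)

```text
time_s: 70.15
ee_pos: [626.9, -46.3, 10.9]
orientation: [0.999, -0.039, 0.001, -0.0]
contact_force: [-0.1, 0.3, 0.6]
grip_width: 62.6
gripper_force: 0.5
```

Call:
servo_tool([
  [0,0,0,0,0,0,1],
  [0,0,0,0,0,0,1],
  [0,0,0,0,0,0,1],
])

```text
time_s: 70.45
ee_pos: [626.9, -46.1, 10.8]
orientation: [0.999, -0.039, 0.001, -0.0]
contact_force: [-2.3, -0.2, 5.1]
grip_width: 59.8
gripper_force: 30.0
```

Call:
servo_tool([
  [0,0,0,0,0,-0.05,1],
  [0,0,0,0,0,-0.15,1],
  [0,0,0,0,0,-0.25,1],
  [0,0,0,0,0,-0.3,1],
  [0,0,0,0,0,-0.3,1],
])

```text
time_s: 70.95
ee_pos: [628.4, -46.5, 133.1]
orientation: [0.999, -0.039, 0.003, -0.0]
contact_force: [0.3, 0.0, -1.3]
grip_width: 59.7
gripper_force: 30.0
```

Call:
servo_tool([
  [0,0,0,0,0,0,1],
  [0,0,0,0,0,0,1],
])

```text
time_s: 71.15
ee_pos: [624.7, -46.6, 127.6]
orientation: [0.999, -0.039, -0.002, -0.0]
contact_force: [0.0, 0.5, -2.3]
grip_width: 60.1
gripper_force: 30.0
```

Run:
```python
from h import *
print(arm.state()['ee_pos'],rowto([399.3,300.3,130],down(np.radians(4.5-90))))
```

```text
[624.7213577  -46.64794817 127.62301153] [-2.000e-04  2.700e-03 -1.002e-01 -6.301e-01 -8.203e-01 -3.300e-03]
```

Call:
servo_tool([
  [0,0,0,-0.315,-0.41,0,1],
  [0,0,0,-0.315,-0.41,0,1],
  [0,0,0,-0.315,-0.41,0,1],
  [0,0,0,-0.315,-0.41,0,1],
  [0,0,0,-0.315,-0.41,0,1],
])

```text
time_s: 71.65
ee_pos: [508.4, 133.2, 128.5]
orientation: [0.999, -0.034, -0.003, -0.001]
contact_force: [0.5, 0.3, -1.3]
grip_width: 60.1
gripper_force: 30.0
```

Call:
servo_tool([
  [0,0,-0.02,-0.315,-0.41,0,1],
  [0,0,-0.04,-0.315,-0.41,0,1],
  [0,0,-0.06,-0.315,-0.41,0,1],
  [0,0,-0.08,-0.315,-0.41,0,1],
  [0,0,-0.1,-0.315,-0.41,0,1],
])

```text
time_s: 72.15
ee_pos: [396.0, 305.9, 129.3]
orientation: [0.999, 0.045, -0.002, -0.001]
contact_force: [1.0, -0.0, -1.5]
grip_width: 59.5
gripper_force: 30.0
```

Call:
servo_tool([
  [0,0,0,0,0,0.08,1],
  [0,0,0,0,0,0.16,1],
  [0,0,0,0,0,0.22,1],
  [0,0,0,0,0,0.22,1],
  [0,0,0,0,0,0.22,1],
])

```text
time_s: 72.65
ee_pos: [400.8, 299.9, 41.4]
orientation: [0.999, 0.039, -0.001, 0.0]
contact_force: [0.9, 0.6, -1.7]
grip_width: 60.1
gripper_force: 30.0
```

Run:
```python
from h import *
print(arm.state()['ee_pos'],rowto([399.3,300.3,16],down(np.radians(4.5-90))))
```

```text
[400.76696994 299.89952634  41.3797157 ] [ 0.0004  0.0012 -0.0003 -0.0035 -0.0013  0.0635]
```

Call:
servo_tool([
  [0,0.001,0,-0.0035,-0.001,0.02,1],
  [0,0.001,0,-0.0035,-0.001,0.04,1],
  [0,0.001,0,-0.0035,-0.001,0.058,1],
  [0,0.001,0,-0.0035,-0.001,0.063,1],
  [0,0.001,0,-0.0035,-0.001,0.063,1],
])

```text
time_s: 73.15
ee_pos: [399.3, 300.6, 16.5]
orientation: [0.999, 0.039, 0.001, 0.0]
contact_force: [-0.0, 0.1, -1.2]
grip_width: 59.6
gripper_force: 30.0
```

Call:
servo_tool([
  [0,0,0,0,0,0,-0.5],
  [0,0,0,0,0,0,-0.7],
  [0,0,0,0,0,0,-0.7],
  [0,0,0,0,0,0,-0.7],
])

```text
time_s: 73.55
ee_pos: [399.6, 300.9, 17.0]
orientation: [0.999, 0.039, 0.001, -0.0]
contact_force: [0.4, -0.4, -0.3]
grip_width: 73.0
gripper_force: 0.0
```

Call:
servo_tool([
  [0,0,0,0,0,-0.05,-0.7],
  [0,0,0,0,0,-0.15,-1],
  [0,0,0,0,0,-0.25,-1],
  [0,0,0,0,0,-0.35,-1],
  [0,0,0,0,0,-0.4,-1],
])

```text
time_s: 74.05
ee_pos: [400.3, 301.9, 180.4]
orientation: [0.999, 0.039, 0.003, -0.002]
contact_force: [0.1, 0.2, 0.1]
grip_width: 86.5
gripper_force: 0.0
```

Call:
servo_tool([
  [0,0,0,0.1,0.1,0,-1],
  [0,0,0,0.1,0.1,0,-1],
  [0,0,0,0.1,0.1,0,-1],
  [0,0,0,0.1,0.1,0,-1],
])

```text
time_s: 74.45
ee_pos: [441.4, 264.3, 176.5]
orientation: [0.999, 0.039, 0.0, -0.0]
contact_force: [-0.6, -0.2, -0.9]
grip_width: 86.8
gripper_force: 0.0
```

Run:
```python
from h import *
import fit
fit.near={'red':(399,300),'yellow':(569,314),'blue':(484,307)}
p=arm.grab_frame('wrist'); print(arm.state()['ee_pos'])
for c in fit.near:
    try:
        s=fit.fit(p,c,zoff=5); d=s[:2]-[484,307]; a,t=np.cos(.0785),np.sin(.0785); print('in tray',d@[a,t],d@[-t,a])
    except Exception as e: print(c,e)
for n in('top','side'):
    p=arm.grab_frame(n)
    for l,z in(('red_light',5),('yellow_light',5),('blue_light',5),('stylus',8),('remote',43),('bowl',0),('dropper_bottle',0),('tray',0),('stylus_stand',0),('remote_cradle',0)):
        print(n,l,[(round(o['confidence'],2),onz(p,o['pixel'][::-1],z)[:2].round().tolist()) for o in arm.place_of(p,l)])
```

```text
[441.08378515 264.64508814 176.51689246]
red pose [3.98760e+02 3.00425e+02 7.50000e-02] yaw lens-hole 0.093 lens in tile [[13.6  0.2]] hole [[-15.5  -0.2]] px lens [241.1 223.9] hole [243.1 250.6] resid 0.06
in tray -85.4935416659822 0.1302087647474948
yellow pose [5.68056e+02 3.13454e+02 8.10000e-02] yaw lens-hole 0.09 lens in tile [[12.9  0.4]] hole [[-16.    0.1]] px lens [233.1  22.9] hole [235.7  63. ] resid 0.12
in tray 84.30280718489463 -0.1576171679136945
blue pose [482.249 306.225  -3.066] yaw lens-hole -3.08 lens in tile [[13.2 -0.3]] hole [[-15.5   0.1]] px lens [239.4 163.8] hole [239.2 130.5] resid 0.55
in tray -1.8064162010834726 -0.6354266944032831
top red_light [(0.78, [541.0, 168.0]), (0.7, [838.0, 103.0])]
top yellow_light [(0.74, [572.0, 316.0])]
top blue_light [(0.74, [482.0, 315.0]), (0.69, [420.0, 166.0]), (0.55, [363.0, 30.0])]
top stylus [(0.44, [655.0, -230.0])]
top remote [(0.72, [435.0, -349.0]), (0.43, [761.0, -56.0])]
top bowl [(0.65, [693.0, 158.0]), (0.42, [481.0, 305.0])]
top dropper_bottle [(0.5, [642.0, -352.0])]
top tray [(0.65, [483.0, 314.0])]
top stylus_stand [(0.78, [636.0, -227.0]), (0.55, [556.0, 314.0]), (0.29, [569.0, 319.0])]
top remote_cradle [(0.67, [443.0, -364.0])]
side red_light [(0.95, [396.0, 304.0]), (0.56, [536.0, 166.0]), (0.55, [845.0, 97.0])]
side yellow_light [(0.77, [573.0, 326.0])]
side blue_light [(0.9, [356.0, 25.0]), (0.61, [421.0, 160.0]), (0.56, [487.0, 311.0])]
side stylus [(0.73, [646.0, -235.0])]
side remote [(0.56, [445.0, -353.0]), (0.32, [580.0, 299.0]), (0.21, [669.0, 91.0])]
side bowl []
side dropper_bottle [(0.62, [646.0, -345.0])]
side tray [(0.71, [485.0, 302.0])]
side stylus_stand [(0.97, [649.0, -233.0])]
side remote_cradle [(0.87, [442.0, -346.0])]
```

```bash
python3 -c "
from rig import arm
print(arm.close_job())"
```

```text
the job is handed in; nothing more can be done
None
```

The job is handed in, at about 75 s on the robot's clock. All three buttons were held down and all three lenses were beamed in the order red, yellow, blue. My last measurements put the three lights in the tray, the stylus in its stand and the remote on its cradle, but `close_job()` gave no verdict.

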